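Hang the washed baking cups in the mould dryer

ROBOT

A 6-joint arm with a two-finger parallel gripper is mounted at the origin on the work surface. World frame = base frame: x ahead of the robot, y to its left, z up, the work surface at z = 0. Lengths are in m, angles in rad, forces in N, time in s.
With the tool pointing down it reaches from about 0.35 to 0.975 m from the base axis. Payload 17.4 kg.
Tool frame: the origin (TCP) lies at the very end of the fingers, on their centre line; the grasp point (between the pads) lies bot.grasp_offset behind it (bot.grasp_offset is the distance from the TCP to the grasp point, in m); y points along the fingers, x is the direction in which the jaws open and shut, and the axes are right-handed (so a half turn about y gives the same grasp; the last joint's range is limited). The gripper opens to 85 mm and grips with 20 to 120 N. Pads are 22 mm wide; open, the fingers measure 114 mm over their backs; the gripper's body (76 mm by 85 mm) begins 54 mm behind the grasp point. The pads swing forward as they close: fully open they stand 13 mm farther back than shut.
Start: joints at [1.094, 0.116, 1.442, -0, 1.584, -0.038], TCP at [0.287, 0.611, 0.231] pointing down, gripper open.
Joint ranges: [-2.83, 2.83], [-0.83, 2.19], [0.07, 2.5], [-1.14, 4.28], [0.01, 3], [-2.97, 2.97]. Speed limits (rad/s): [1.89, 1.89, 2.22, 3.14, 3.14, 3.14].

INTERFACE

Orientations are given as a unit quaternion [x, y, z, w].
In Python, from plant import bot gives the robot as it stands.
- The arm moves only by the tool jog_arm, never from a script. Its argument "motion" is a list of rows, each a list of 7 numbers: the shift along the world's x, y, z in m, then the turn, a rotation vector about the world's x, y, z in degrees, then the finger opening in m, from 0 to 0.0854. A call has 1 to 20 rows; each row shifts and turns the commanded pose from where the row before left it; what a row does not reach is not made up. A row lasts 1/8 s, in which the tool goes at most 62.5 mm and 10.7 degrees, less where a joint would pass 70% of its speed; a pose out of reach is approached as far as the arm can. A call is refused whole if a number of a shift passes 0.0625 or a number of a turn 10.7, either way. A call with a gripper value outside its range is refused whole. The fingers move at their own pace and stop on an object; the grip force is fixed at half the most. Time passes only in rows, so rows that do not move let the fingers close. It gives the time, the measured TCP pose, the force and the opening at its end, in the units of the state.
- bot.get_state(): the state, without advancing time (a new reading comes with each control period).
- bot.capture(name): name is "scene" or "top" or "wrist"; returns a dict with "image" (480x640x3 uint8, blue, green, red), "range_z" (480x640 float32, m along the optical axis (not along the pixel's ray), 0 where there is no reading), "fx", "fy", "cx", "cy" (pixels), "dist_coeffs" ([k1, k2, p1, p2, k3] as OpenCV has them; the pictures are not rectified), "extrinsics" (4x4, takes a point from camera to world coordinates). Camera axes: x right, y down, z forward; pixel columns grow to the right and rows downward; lengths in m; the calibration is good to about 2 mm. A picture is of the moment at which its call begins.
- bot.sign_off(): hands the job in, once; it reports no verdict.
The state is a dict: "time_s": time; "q": joint angles; "joint_velocities": joint speeds; "joint_torque": joint torques, N m; "position": TCP position; "eef_rot": TCP orientation; "wrist_force": force on the tool from outside, world axes, zero at the start; "ft_torque": the same for the moment, N m; "opening": finger opening in m.
Only numpy, scipy, OpenCV 4.12 (cv2) and the standard library are available. Lean on these libraries where they do the work, as an engineer would, in place of code of your own. Each camera call takes 0.05 s, during which the arm holds its last target.

TASK

Put every washed steel baking cup standing on the counter into the mould dryer: press the dryer's release button so that its lid pops up, and steady the lid with the fingers until it stands still. Then hang each cup mouth down on a draining peg of its own, pushed home so that its inner base rests on the peg's tip, and last close the lid gently until it latches. Leave the bowl, the jar and the utensil pot where they are.

Things in the scene. Friction and masses are not known exactly. Their poses are not given: they have to be found in the camera images.
- dryer: Mould dryer, fixed: open steel tub, 170 mm deep (its x), 310 mm wide (y), 60 mm high, walls 4 mm, with a clear hinged lid. Origin: centre of its underside; x points from its front (button, robot side) to its back (hinge), z up. Inside, a row of four grey draining pegs along y, 75 mm apart, all leaning to the front by 25 degrees from upright: foot-to-tip direction (-0.423, 0, 0.906) in these axes.
- lid (a joint): Lid angle, rad: 0 shut, grows as its front edge rises, stop 1.65. Freed, it pops up by spring and nods a few seconds about its rest angle (about 1.3), where it stays by itself and yields at a touch (0.3 N m per rad). To shut it, push its top face near the front edge: about 3 N, up to about 10 N in the last 20 mm until it clicks under the hook at the end; latched it reads under 0.02.
- lid_hinge (a point): Point on the lid's hinge axis (along the dryer's y), mid-width, 62 mm above the counter, 85 mm behind the dryer's centre. The lid is a clear hood open below, 170 mm deep, 310 mm wide, 50 mm high, walls 4 mm, steel trim on its front edge, 0.3 kg.
- lid_front (a point): Middle of the lid's front top edge, on its outer top face; in the closed lid it lies 170 mm in front of the hinge axis and 50 mm above it. The top face runs from here back to the hinge side.
- release (a joint): Angle of the lid release, a rocker with a hook that holds the lid's tongue: 0 at rest, up to 0.28 rad pressed; the lid is freed at about 0.1 rad. It springs back by itself.
- release_top (a point): Centre of the top of the black round release button (28 mm across), 55 mm in front of the tub's front wall and 43 mm above the counter. Press it downwards 4 to 8 mm; it takes about 5 N, and meets a firm stop at about 10 mm.
- peg0_tip (a point): End of the round tip of draining peg 0 (counted from the dryer's -y side to its +y side), 74 mm above the counter. The peg is a round rod 10 mm thick and about 77 mm long, free on all sides; the cups slide on along it.
- peg1_tip (a point): End of the round tip of draining peg 1 (counted from the dryer's -y side to its +y side), 74 mm above the counter. The peg is a round rod 10 mm thick and about 77 mm long, free on all sides; the cups slide on along it.
- peg2_tip (a point): End of the round tip of draining peg 2 (counted from the dryer's -y side to its +y side), 74 mm above the counter. The peg is a round rod 10 mm thick and about 77 mm long, free on all sides; the cups slide on along it.
- peg3_tip (a point): End of the round tip of draining peg 3 (counted from the dryer's -y side to its +y side), 74 mm above the counter. The peg is a round rod 10 mm thick and about 77 mm long, free on all sides; the cups slide on along it.
- cupA_mid (a point): Centre of baking cup A, half-way up: a plain straight-sided steel cup (a mould), 50 mm across outside and 60 mm tall, walls and base 3 mm, with a thick rolled rim at its mouth (58 mm across, 6 mm high), about 90 g; it starts standing mouth down on the counter. z points from its mouth to its closed base. None if this cup is absent today.
- cupA_seat (a point): Centre of the inner face of cup A's base, 27 mm from the cup's centre towards its base: what rests on a peg's tip. Same axes as the centre.
- cupB_mid (a point): Centre of baking cup B, half-way up: a plain straight-sided steel cup (a mould), 50 mm across outside and 60 mm tall, walls and base 3 mm, with a thick rolled rim at its mouth (58 mm across, 6 mm high), about 90 g; it starts standing mouth down on the counter. z points from its mouth to its closed base. None if this cup is absent today.
- cupB_seat (a point): Centre of the inner face of cup B's base, 27 mm from the cup's centre towards its base: what rests on a peg's tip. Same axes as the centre.
- cupC_mid (a point): Centre of baking cup C, half-way up: a plain straight-sided steel cup (a mould), 50 mm across outside and 60 mm tall, walls and base 3 mm, with a thick rolled rim at its mouth (58 mm across, 6 mm high), about 90 g; it starts standing mouth down on the counter. z points from its mouth to its closed base. None if this cup is absent today.
- cupC_seat (a point): Centre of the inner face of cup C's base, 27 mm from the cup's centre towards its base: what rests on a peg's tip. Same axes as the centre.
- cupD_mid (a point): Centre of baking cup D, half-way up: a plain straight-sided steel cup (a mould), 50 mm across outside and 60 mm tall, walls and base 3 mm, with a thick rolled rim at its mouth (58 mm across, 6 mm high), about 90 g; it starts standing mouth down on the counter. z points from its mouth to its closed base. None if this cup is absent today.
- cupD_seat (a point): Centre of the inner face of cup D's base, 27 mm from the cup's centre towards its base: what rests on a peg's tip. Same axes as the centre.
- bowl: Steel mixing bowl, 120 mm across, 55 mm high: leave alone. Origin: centre of its underside.
- jar: Closed storage jar with a lid, 84 mm across, 130 mm high: leave alone. Origin: centre of its underside.
- utensils: Steel utensil pot, 90 mm across, 120 mm high, with spatulas reaching to 250 mm: leave alone. Origin: centre of its underside.
Mind the look-alikes: they are no part of the job. Leave any red or turquoise look-alike of the part that bears cupA_mid alone.

How it is judged:
By the outcome, as a careful person would: the job done as asked, in the order asked, and still so for the second after the job is handed in, with the robot touching nothing.
Of cupA, cupB, cupC, cupD only 3 to 4 are there at a start; the rules pass over those that are not, and their reading is None.
At some moment in a run one of cupA, cupB, cupC, cupD may be knocked a few centimetres aside while the robot is not near it.
Once in a run the grip may slacken for a moment while it holds something.
It also fails if it takes over 200 s, if anything falls off the work surface, if the arm or the gripper's body presses on something with over 40 N, if the wrist force passes 120 N, or if a joint passes its speed limit or range.

## Working session

There is one attempt and no reset: what is moved stays moved. The work goes in short steps, Python scripts to look and compute and a tool call to move; the robot and the scene stay as the last step left them, time stands still between calls to the robot, and variables do not carry over. Pictures are saved under pics/ and viewed, and the job is handed in when it is done.

Besides the shell and the picture viewer there is one more tool, called after "Request:" as name(argument=value, ...) on one line, values as JSON. jog_arm: Moves the arm, as the interface text tells. Its arguments: {"type":"object","properties":{"motion":{"type":"array"}},"required":["motion"]}

```bash
ls; mkdir -p pics; cat > h.py <<'E'
import numpy as np, cv2, pickle
from plant import bot
def cap(name, tag):
    c=bot.capture(name); cv2.imwrite(f'pics/{tag}.png',c['image']); pickle.dump(c,open(f'pics/{tag}.pkl','wb')); return c
def load(tag): return pickle.load(open(f'pics/{tag}.pkl','rb'))
def K(c): return np.array([[c['fx'],0,c['cx']],[0,c['fy'],c['cy']],[0,0,1.]])
def ray(c,u,v):
    p=cv2.undistortPoints(np.array([[[u,v]]],float),K(c),np.array(c['dist_coeffs']))[0,0]
    E=np.array(c['extrinsics']); d=E[:3,:3]@np.array([p[0],p[1],1.]); return E[:3,3],d
def at_z(c,u,v,z):
    o,d=ray(c,u,v); return o+d*(z-o[2])/d[2]
def at_depth(c,u,v):
    o,d=ray(c,u,v); r=c['range_z'][int(round(v)),int(round(u))]; return o+d*r
def cloud(c):
    H,W=c['range_z'].shape; uu,vv=np.meshgrid(np.arange(W),np.arange(H))
    p=cv2.undistortPoints(np.stack([uu,vv],-1).reshape(-1,1,2).astype(float),K(c),np.array(c['dist_coeffs'])).reshape(H,W,2)
    z=c['range_z']; P=np.dstack([p[...,0]*z,p[...,1]*z,z]); E=np.array(c['extrinsics'])
    Q=P@E[:3,:3].T+E[:3,3]; Q[z<=0]=np.nan; return Q
def proj(c,X):
    E=np.linalg.inv(np.array(c['extrinsics'])); r=cv2.Rodrigues(E[:3,:3])[0]
    return cv2.projectPoints(np.array(X,float).reshape(-1,1,3),r,E[:3,3],K(c),np.array(c['dist_coeffs']))[0].reshape(-1,2)
def tri(rays):
    A=np.zeros((3,3));b=np.zeros(3)
    for o,d in rays:
        d=d/np.linalg.norm(d);M=np.eye(3)-np.outer(d,d);A+=M;b+=M@o
    return np.linalg.solve(A,b)
def crop(tag,u0,v0,u1,v1,s,out):
    im=cv2.imread(f'pics/{tag}.png')[v0:v1,u0:u1]; cv2.imwrite(f'pics/{out}.png',cv2.resize(im,None,fx=s,fy=s,interpolation=cv2.INTER_CUBIC))
E
python3 - <<'E'
from h import *
np.set_printoptions(precision=4,suppress=True)
print(bot.get_state(), bot.grasp_offset)
for n in ['scene','top','wrist']:
    c=cap(n,n+'0'); print(n,c['fx'],c['cx'],c['cy'],c['dist_coeffs']); print(np.array(c['extrinsics']))
E
```

```text
pics
{'time_s': 0.0, 'q': array([ 1.0942,  0.1165,  1.4423, -0.    ,  1.584 , -0.0378]), 'joint_velocities': array([-0.0007,  0.0004,  0.0002, -0.0007, -0.0013, -0.    ]), 'joint_torque': array([ -0.0005, -73.1964, -63.2476,  -0.    ,   0.0062,  -0.    ]), 'position': array([0.2867, 0.6109, 0.2306]), 'eef_rot': array([ 0.597 ,  0.3788, -0.3795, -0.5966]), 'wrist_force': array([-0.2202,  0.4303, -0.1681]), 'ft_torque': array([-0.0038,  0.0263,  0.0068]), 'opening': 0.0853862911525596} 0.0187
scene 515.2969271014764 317.79258295237247 239.505285432854 [-0.0436  0.      0.      0.      0.    ]
[[ 0.5032  0.5137 -0.6949  1.2772]
 [ 0.8642 -0.2992  0.4045 -0.3966]
 [-0.0001 -0.8041 -0.5945  0.7642]
 [ 0.      0.      0.      1.    ]]
top 615.9678428015405 326.437093630987 231.9277050211846 [-0.1351  0.      0.      0.      0.    ]
[[ 0.0056 -0.9965  0.0839  0.3833]
 [-0.9999 -0.0045  0.013   0.0116]
 [-0.0126 -0.084  -0.9964  1.6965]
 [ 0.      0.      0.      1.    ]]
wrist 371.3722712062874 322.03177140985235 245.65956556017656 [-0.0496  0.      0.      0.      0.    ]
[[ 0.4237  0.8689  0.2559  0.2215]
 [ 0.9058 -0.4062 -0.1205  0.642 ]
 [-0.0007  0.2829 -0.9592  0.3733]
 [ 0.      0.      0.      1.    ]]
```

View pics/scene0.png

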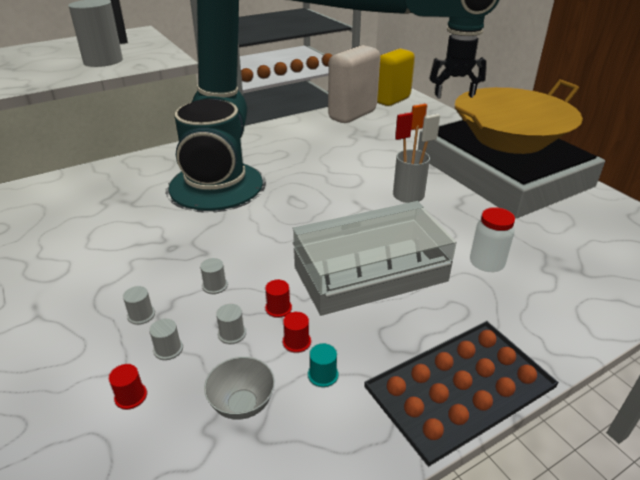

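View pics/top0.png

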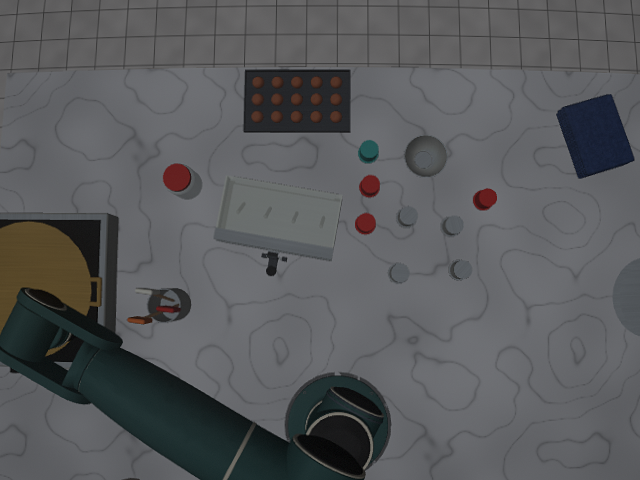

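View pics/wrist0.png

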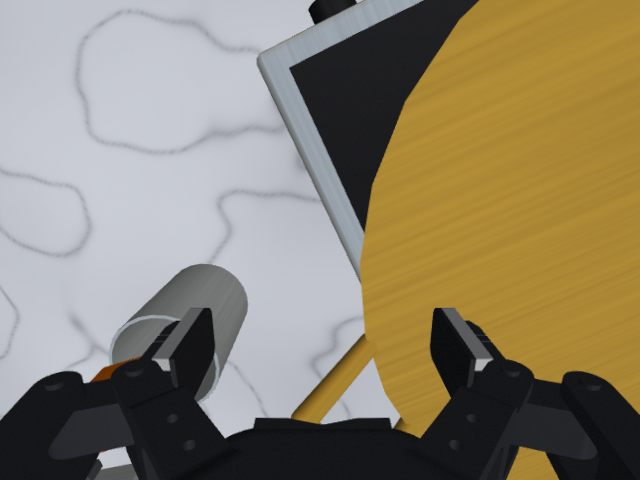

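Grey candidates in the top view: (407,216), (453,226), (399,273) and (460,270). Look-alikes to leave alone: red at (370,186), (366,223) and (485,199), turquoise at (369,151). In the scene view the grey cups are at (138,305), (213,275), (166,338) and (230,322). The dryer's front and button (272,263) face the robot.

```bash
python3 - <<'E'
from h import *
np.set_printoptions(precision=4,suppress=True)
crop('top0',200,165,360,285,5,'c1'); crop('top0',340,140,500,290,5,'c2'); crop('scene0',280,190,470,320,4,'c3')
c=load('top0')
for u,v in [(407,215),(453,225),(399,272),(460,269),(370,185),(366,222),(485,198),(369,150),(425,156),(177,177),(272,265),(240,210),(280,215),(230,185),(318,195),(335,230)]:
    print(u,v,at_depth(c,u,v))
E
```

```text
407 215 [ 0.567  -0.1817  0.064 ]
453 225 [ 0.5414 -0.3062  0.0577]
399 272 [ 0.4152 -0.16    0.0622]
460 269 [ 0.4234 -0.3222  0.0656]
370 185 [ 0.6487 -0.0835  0.0558]
366 222 [ 0.5477 -0.0722  0.0645]
485 198 [ 0.6158 -0.3957  0.0527]
369 150 [ 0.7435 -0.0807  0.0615]
425 156 [ 0.7405 -0.2409  0.0024]
177 177 [0.6578 0.4235 0.1247]
272 265 [0.4328 0.1799 0.0353]
240 210 [0.5733 0.2581 0.1089]
280 215 [0.5599 0.1528 0.1142]
230 185 [0.6392 0.2858 0.1087]
318 195 [0.6125 0.0548 0.114 ]
335 230 [0.5216 0.0103 0.1136]
```

View pics/c1.png

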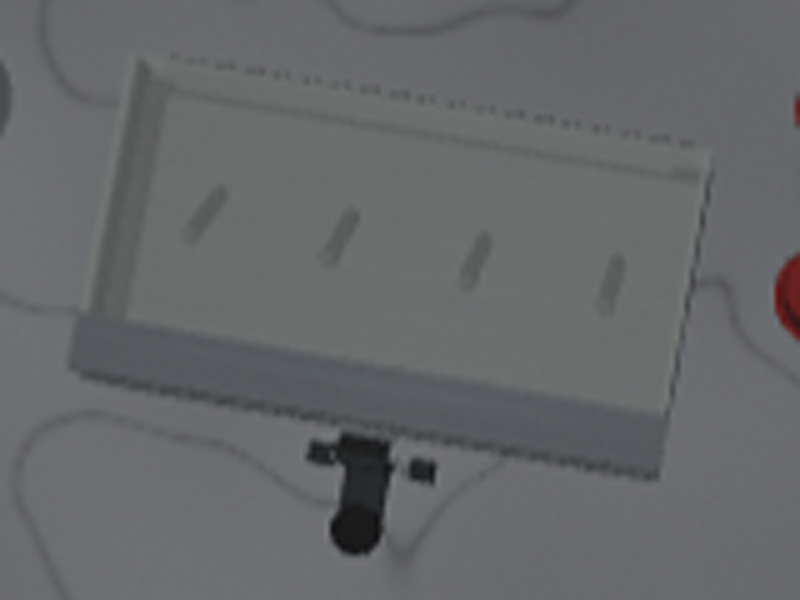

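View pics/c2.png

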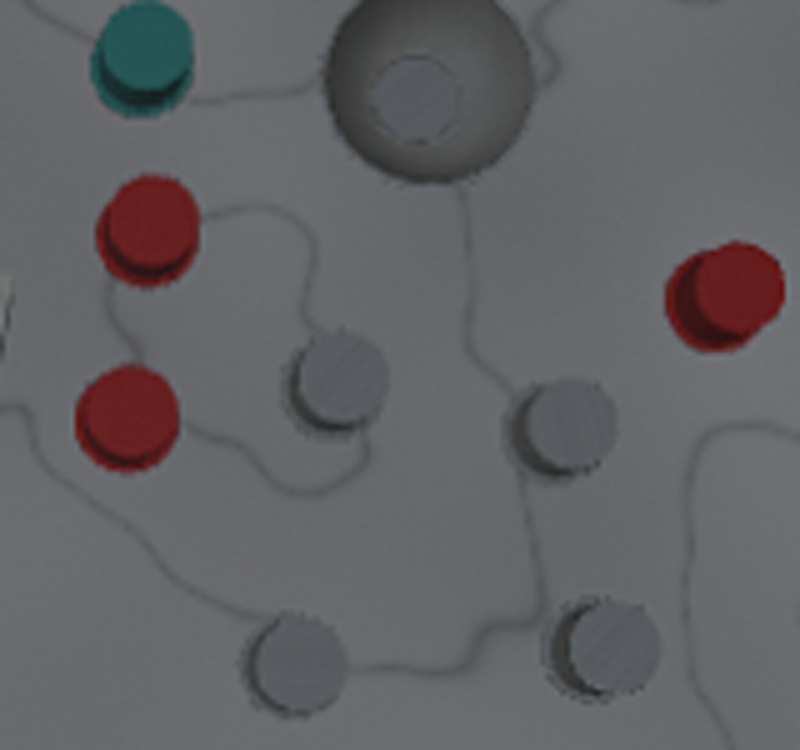

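View pics/c3.png

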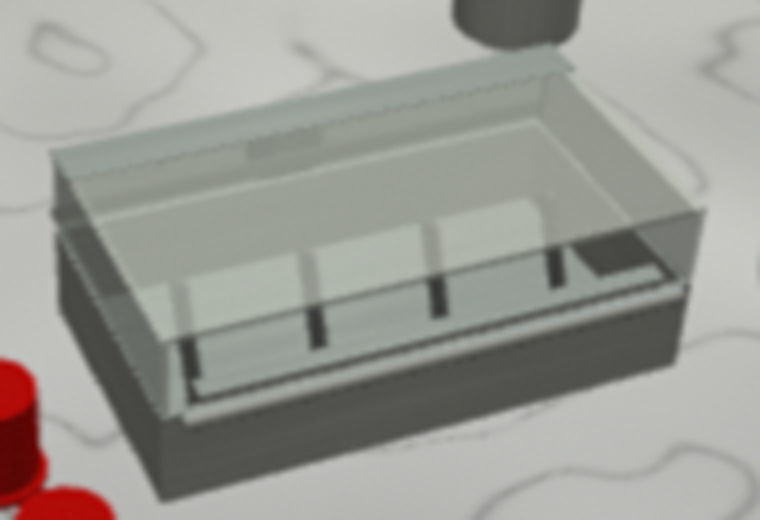

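```bash
python3 - <<'E'
from h import *
np.set_printoptions(precision=4,suppress=True)
c=load('top0')
P={}
for n,(a,b),z in [('BL',(135,58),.112),('BR',(712,150),.112),('FR',(665,413),.112),('FL',(80,315),.112),('tubFL',(72,372),.0),('tubFR',(656,478),.0),('btn',(356,530),.043)]+[('tip',p,.074) for p in [(606,306),(470,283),(328,259),(190,236)]]+[('foot',p,.006) for p in [(618,262),(485,240),(351,215),(220,190)]]:
    P[n]=at_z(c,200+(a)/5,165+b/5,z); print(n,P[n])
for a,b in [('BL','BR'),('FL','FR'),('FL','BL'),('FR','BR'),('tubFL','tubFR')]:
    d=(P[b]-P[a])[:2]; print(a,b,np.linalg.norm(d),np.degrees(np.arctan2(d[1],d[0])))
print(sum(P[k] for k in ['BL','BR','FL','FR'])/4)
# clouds: lid top
Q=cloud(c)
m=(Q[...,2]>.1)&(Q[...,2]<.122)&(Q[...,0]>.4)&(Q[...,0]<.75)&(Q[...,1]>-.05)&(Q[...,1]<.35)
pts=Q[m][:,:2].astype(np.float32); r=cv2.minAreaRect(pts); print(r,len(pts), np.median(Q[m][:,2]))
for cu in [(407,215),(453,225),(399,272),(460,269)]:
    s=Q[cu[1]-14:cu[1]+15,cu[0]-14:cu[0]+15].reshape(-1,3); s=s[(s[:,2]>.045)]
    (x,y),rr=cv2.minEnclosingCircle(s[:,:2].astype(np.float32)); print(cu,len(s),(x,y),rr,s.mean(0))
E
```

```text
BL [0.6609 0.2936 0.112 ]
BR [ 0.6131 -0.0085  0.112 ]
FR [0.4762 0.0152 0.112 ]
FL [0.5256 0.3196 0.112 ]
tubFL [0.5038 0.3452 0.    ]
tubFR [0.4469 0.0203 0.    ]
btn [0.4164 0.1811 0.043 ]
tip [0.535  0.0468 0.074 ]
tip [0.547 0.119 0.074]
tip [0.5595 0.1947 0.074 ]
tip [0.5715 0.2687 0.074 ]
foot [0.5658 0.0418 0.006 ]
foot [0.5777 0.1154 0.006 ]
foot [0.5914 0.1899 0.006 ]
foot [0.6052 0.2632 0.006 ]
BL BR 0.30592529762449616 -98.99997739106436
FL FR 0.30837103466258486 -99.21398164372486
FL BL 0.1377632890669192 -10.874447061327682
FR BR 0.1388566783960586 -9.851101197609156
tubFL tubFR 0.3299121886241048 -99.93315345780712
[0.569 0.155 0.112]
((0.5476832985877991, 0.16297417879104614), (0.3152768313884735, 0.19046056270599365), 80.7176513671875) 7713 0.11233776304235965
(407, 215) 280 (0.5689387917518616, -0.18638834357261658) 0.02580294944345951 [ 0.5678 -0.1856  0.0589]
(453, 225) 281 (0.543368935585022, -0.3083289563655853) 0.026066062971949577 [ 0.5425 -0.3073  0.0589]
(399, 272) 285 (0.4140579402446747, -0.16287191212177277) 0.025485021993517876 [ 0.4145 -0.1624  0.0593]
(460, 269) 294 (0.422573983669281, -0.3295256793498993) 0.026044990867376328 [ 0.4231 -0.3288  0.0592]
```

```bash
cat >> h.py <<'E'
from scipy.spatial.transform import Rotation as Rn
np.set_printoptions(precision=4,suppress=True)
def st():
    s=bot.get_state(); R=Rn.from_quat(s['eef_rot']).as_matrix()
    print('t',s['time_s'],'p',s['position'],'q',s['q'],'F',s['wrist_force'],'op',round(s['opening'],4))
    print('jaw x',R[:,0],'yaw',np.degrees(np.arctan2(R[1,0],R[0,0])),'appr',R[:,1]); return s,R
E
python3 -c "
from h import *
s,R=st(); c=load('wrist0'); E=np.array(c['extrinsics']); print(R.T@(E[:3,3]-s['position']))
Q=cloud(load('top0')); m=(Q[...,2]>.15)&(Q[...,0]>.2)&(Q[...,0]<.5)&(Q[...,1]>.25)&(Q[...,1]<.55); print(np.nanmin(Q[m],0),np.nanmax(Q[m],0))
c=load('top0');print(at_depth(c,170,300))"
```

```text
t 0.15 p [0.2867 0.6109 0.2307] q [ 1.0942  0.1164  1.4421 -0.      1.584  -0.0378] F [ 0.1354 -0.4983 -0.551 ] op 0.0854
jaw x [ 0.4248  0.9053 -0.0009] yaw 64.85887230872616 appr [-0.0004 -0.0008 -1.    ]
[ 0.0003 -0.1426  0.0723]
[0.2    0.2999 0.1506] [0.369  0.55   0.5944]
[0.336  0.4531 0.0522]
```

Request:
jog_arm(motion=[[0, 0, 0.05, 0, 0, 0, 0], [0, 0, 0.05, 0, 0, 0, 0], [0, 0, 0.05, 0, 0, 0, 0], [0, 0, 0.05, 0, 0, 0, 0], [0, 0, 0.02, 0, 0, 0, 0]])

```text
time_s: 0.78
position: [0.2868, 0.611, 0.4546]
eef_rot: [-0.596, -0.38, 0.378, 0.597]
wrist_force: [-0.6, -0.5, 0.4]
opening: -0.0001
```

Request:
jog_arm(motion=[[0.017, -0.056, 0, 0, 0, -9.28, 0], [0.017, -0.056, 0, 0, 0, -9.28, 0], [0.017, -0.056, 0, 0, 0, -9.28, 0], [0.017, -0.056, 0, 0, 0, -9.28, 0], [0.017, -0.056, 0, 0, 0, -9.28, 0], [0.017, -0.056, 0, 0, 0, -9.28, 0], [0.017, -0.056, 0, 0, 0, -9.28, 0], [0.017, -0.056, 0, 0, 0, -9.28, 0], [0, 0, 0, 0, 0, 0, 0]])

```text
time_s: 1.9
position: [0.4235, 0.16, 0.4514]
eef_rot: [0.705, -0.06, 0.061, -0.704]
wrist_force: [0.1, 0.9, -0.5]
opening: -0.0002
```

```bash
python3 -c "
from h import *
st(); cap('wrist','w1')"
```

```text
t 1.9 p [0.4235 0.16   0.4514] q [ 0.3051 -0.3334  1.5001 -0.0004  1.9747  0.476 ] F [ 0.0952  0.9388 -0.4774] op -0.0002
jaw x [ 0.9854 -0.1702  0.0004] yaw -9.798641667548596 appr [ 0.0004 -0.0003 -1.    ]
```

View pics/w1.png

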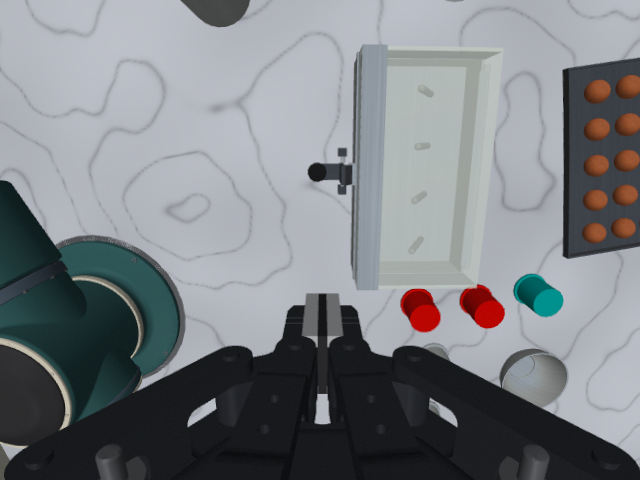

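The wrist view shows the button at (317,172), the four pegs at x≈410–435 behind the front trim, and red cups at (422,310) and (482,306).

```bash
python3 -c "
from h import *
crop('w1',300,30,520,300,2.6,'c4')"
```

```text
(no output)
```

View pics/c4.png

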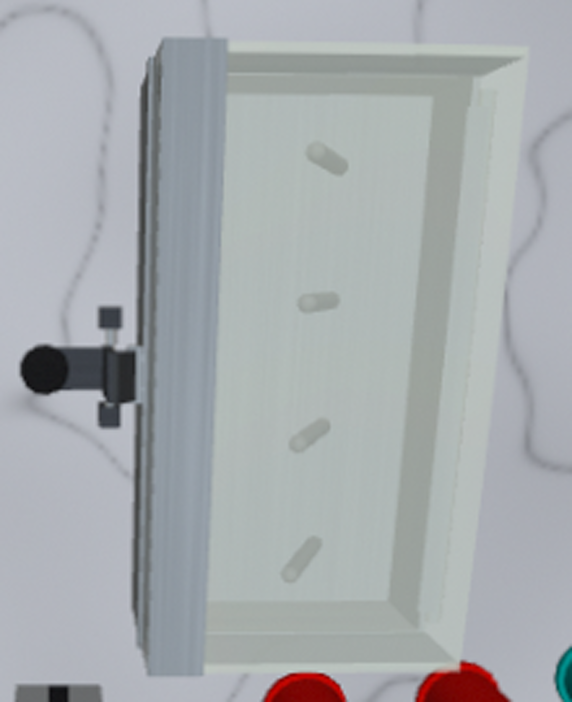

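```bash
python3 -c "
from h import *
w=load('w1');t=load('top0')
cw=[(289,573),(297,442),(304,303),(313,151),(45,370)]
ct=[(606,306),(470,283),(328,259),(190,236),(356,530)]
X=[]
for a,b in zip(cw,ct):
    r1=ray(w,300+a[0]/2.6,30+a[1]/2.6); r2=ray(t,200+b[0]/5,165+b[1]/5)
    X.append(tri([r1,r2])); print(X[-1], at_z(w,300+a[0]/2.6,30+a[1]/2.6,.072 if a[0]>100 else .043)[:2], at_z(t,200+b[0]/5,165+b[1]/5,.072 if a[0]>100 else .043)[:2])
d=X[3]-X[0];print(np.linalg.norm(d), np.degrees(np.arctan2(-d[0],d[1])))
"
```

```text
[0.5376 0.0475 0.0654] [0.5381 0.0502] [0.5352 0.0468]
[0.5505 0.1208 0.0604] [0.5501 0.1241] [0.5472 0.1191]
[0.561  0.196  0.0693] [0.5614 0.1969] [0.5597 0.1949]
[0.5718 0.2694 0.0772] [0.574 0.271] [0.5718 0.269 ]
[0.4183 0.182  0.0304] [0.4203 0.1827] [0.4164 0.1811]
0.22489172264164672 -8.775136286583678
```

Request:
jog_arm(motion=[[0, 0.0025, -0.045, -0.29, -1.85, 0, 0], [0, 0.0025, -0.045, -0.29, -1.85, 0, 0], [0, 0.0025, -0.045, -0.29, -1.85, 0, 0], [0, 0.0025, -0.045, -0.29, -1.85, 0, 0], [0, 0.0025, -0.045, -0.29, -1.85, 0, 0], [0, 0.0025, -0.045, -0.29, -1.85, 0, 0], [0, 0.0025, -0.045, -0.29, -1.85, 0, 0], [0, 0.0025, -0.045, -0.29, -1.85, 0, 0], [0, 0, 0, 0, 0, 0, 0], [0, 0, 0, 0, 0, 0, 0]])

```text
time_s: 3.2
position: [0.4233, 0.184, 0.0934]
eef_rot: [0.705, 0.035, 0.149, -0.692]
wrist_force: [0.5, -0.1, 1.0]
opening: -0.0
```

```bash
python3 -c "
from h import *
st(); cap('wrist','w2'); cap('scene','s2'); crop('w2',160,60,480,320,2.4,'c5'); crop('s2',240,60,480,320,3,'c6')"
```

```text
t 3.2 p [0.4233 0.184  0.0934] q [ 0.4462 -0.4517  2.1805 -0.157   1.1984  0.65  ] F [ 0.4651 -0.0985  1.0333] op -0.0
jaw x [ 0.953  -0.1564  0.2593] yaw -9.321361396769277 appr [ 0.2564 -0.0388 -0.9658]
```

View pics/w2.png

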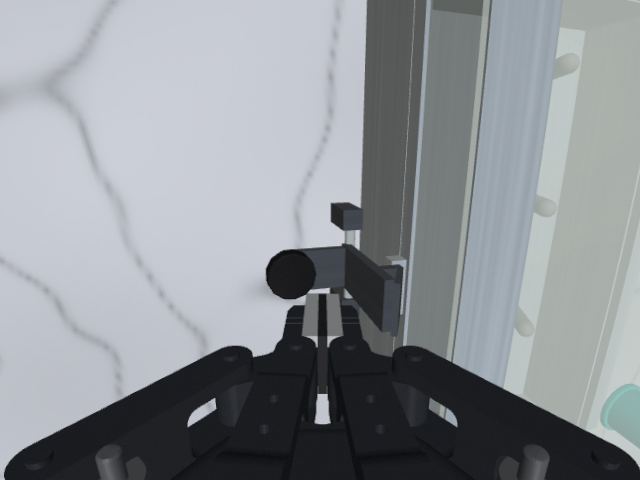

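View pics/c6.png

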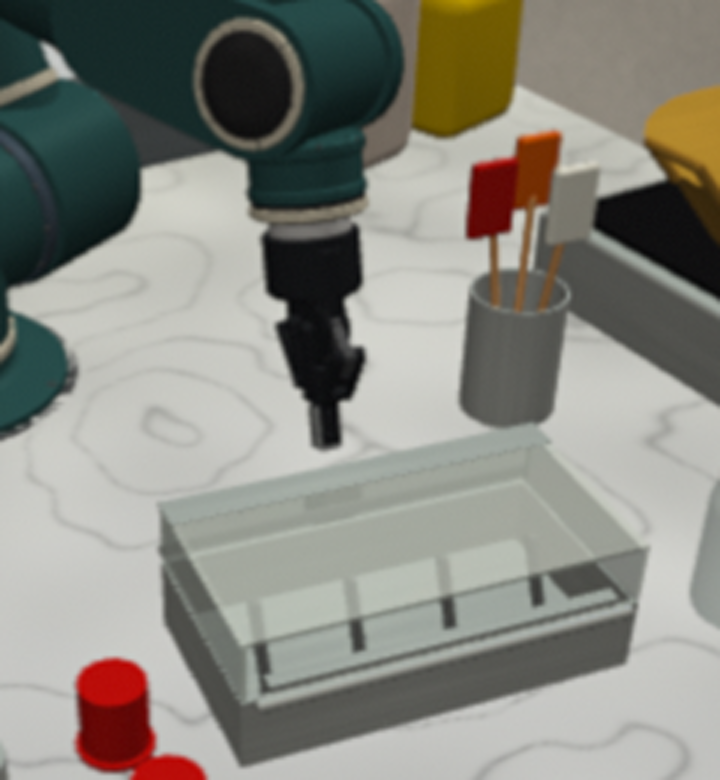

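```bash
python3 -c "
from h import *
w=load('w1');t=load('w2')
print(at_z(t,291,274,.043), tri([ray(t,291,274),ray(w,317.3,172.3)]), proj(t,[[.4233,.184,.0934]]))"; ls
```

```text
[0.4192 0.185  0.043 ] [0.4201 0.182  0.0356] [[322.4247 314.2465]]
h.py
pics
```

Request:
jog_arm(motion=[[0, 0, -0.015, 0, 0, 0, 0], [0, 0, -0.015, 0, 0, 0, 0], [0, 0, -0.01, 0, 0, 0, 0], [0, 0, -0.002, 0, 0, 0, 0], [0, 0, -0.002, 0, 0, 0, 0]])

```text
time_s: 3.92
position: [0.4229, 0.1831, 0.0474]
eef_rot: [0.705, 0.035, 0.149, -0.692]
wrist_force: [-0.9, 0.4, -0.4]
opening: -0.0002
```

Request:
jog_arm(motion=[[0, 0, -0.002, 0, 0, 0, 0], [0, 0, -0.002, 0, 0, 0, 0], [0, 0, -0.002, 0, 0, 0, 0]])

```text
time_s: 4.3
position: [0.4229, 0.1832, 0.0416]
eef_rot: [0.705, 0.035, 0.149, -0.692]
wrist_force: [-3.4, 0.4, 5.0]
opening: -0.0002
```

Request:
jog_arm(motion=[[0, 0, -0.002, 0, 0, 0, 0], [0, 0, -0.001, 0, 0, 0, 0]])

```text
time_s: 4.55
position: [0.4227, 0.1831, 0.0382]
eef_rot: [0.705, 0.035, 0.149, -0.692]
wrist_force: [-4.8, 1.7, 3.2]
opening: -0.0001
```

```bash
python3 -c "
from h import *
st(); cap('scene','s3')"
```

```text
t 4.55 p [0.4227 0.1831 0.0382] q [ 0.4452 -0.3968  2.2369 -0.1653  1.09    0.67  ] F [-4.7887  1.7471  3.1739] op -0.0001
jaw x [ 0.9531 -0.1578  0.2583] yaw -9.399864801942103 appr [ 0.2552 -0.0399 -0.9661]
```

View pics/s3.png

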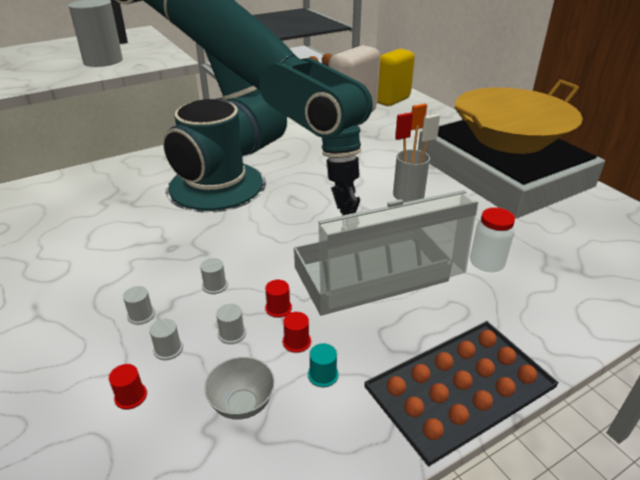

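Request:
jog_arm(motion=[[0, 0, 0.055, 0, 0, 0, 0], [0, 0, 0.055, 0, 0, 0, 0], [0.03, -0.005, 0.052, 0, 0, 0, 0], [0.055, -0.009, 0, 0, 0, 0, 0], [0.03, -0.005, 0, 0, 0, 0, 0], [0.01, -0.0016, 0, 0, 0, 0, 0], [0.01, -0.0016, 0, 0, 0, 0, 0], [0.01, -0.0016, 0, 0, 0, 0, 0], [0.008, -0.0013, 0, 0, 0, 0, 0]])

```text
time_s: 5.72
position: [0.576, 0.1581, 0.2005]
eef_rot: [0.705, 0.035, 0.149, -0.692]
wrist_force: [-0.3, 0.2, -0.2]
opening: -0.0001
```

```bash
python3 -c "
from h import *
st(); cap('scene','s4');crop('s4',260,120,500,300,3.3,'c7')"
```

```text
t 5.725 p [0.576  0.1581 0.2005] q [ 0.2778 -0.1903  1.8051 -0.1131  1.2898  0.4596] F [-0.3036  0.2299 -0.1705] op -0.0001
jaw x [ 0.953  -0.1574  0.2588] yaw -9.378278774545498 appr [ 0.2558 -0.0398 -0.9659]
```

View pics/c7.png

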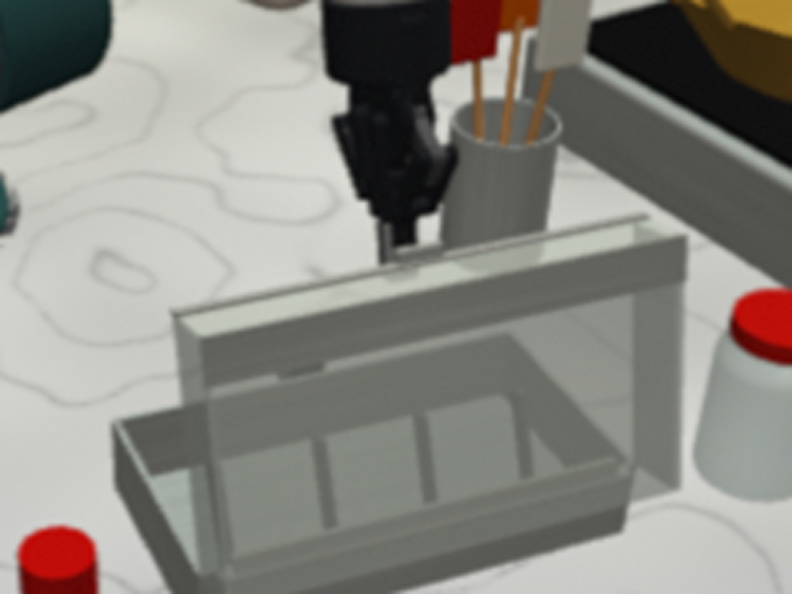

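```bash
cat >> h.py <<'E'
PSI=np.radians(-9.2); C=np.array([.5555,.1595]); 
EX=np.array([np.cos(PSI),np.sin(PSI),0]); EY=np.array([-np.sin(PSI),np.cos(PSI),0])
def D(x,y,z): return np.array([C[0],C[1],0])+x*EX+y*EY+np.array([0,0,z])
def lid(th):
    def p(a,y,h): # a distance in front of hinge, h above
        return D(.085-a*np.cos(th)+h*np.sin(th),y,.062+a*np.sin(th)+h*np.cos(th))
    return [p(.17,-.155,.05),p(.17,.155,.05),p(.17,.155,0),p(.17,-.155,0)]
def drawlid(tag,ths,out,box,s):
    c=load(tag); im=cv2.imread(f'pics/{tag}.png'); u0,v0,u1,v1=box
    im=cv2.resize(im[v0:v1,u0:u1],None,fx=s,fy=s)
    for th,col in zip(ths,[(0,0,255),(0,255,0),(255,0,0)]):
        q=(proj(c,lid(th))-[u0,v0])*s
        cv2.polylines(im,[q.astype(int)],True,col,1)
    cv2.imwrite(f'pics/{out}.png',im)
E
python3 -c "
from h import *
drawlid('s4',[1.2,1.3,1.4],'c8',(260,120,500,300),3.3)"
```

```text
(no output)
```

View pics/c8.png

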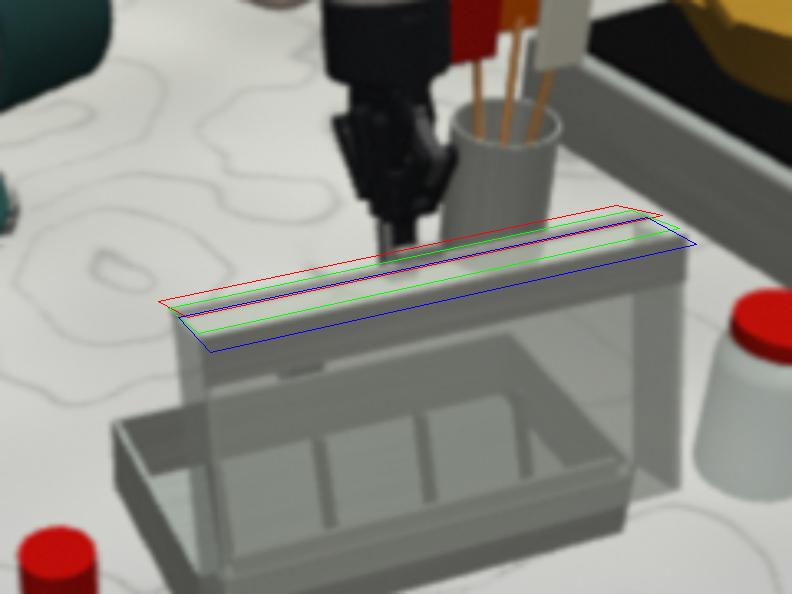

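Request:
jog_arm(motion=[[0.006, -0.001, 0, 0, 0, 0, 0], [0.004, -0.0006, 0, 0, 0, 0, 0], [0, 0, 0, 0, 0, 0, 0], [0, 0, 0, 0, 0, 0, 0]])

```text
time_s: 6.28
position: [0.5857, 0.1564, 0.2003]
eef_rot: [0.706, 0.035, 0.149, -0.692]
wrist_force: [-0.4, 0.1, -0.3]
opening: -0.0001
```

```bash
python3 -c "
from h import *
st(); cap('scene','s5');cap('scene','s6');cap('wrist','w6');drawlid('s6',[1.3,1.35,1.4],'c8',(260,120,500,300),3.3)
a=load('s5')['image'].astype(int);b=load('s6')['image'].astype(int);print(np.abs(a-b).max(2)[150:300,280:480].max(),(np.abs(a-b).max(2)[150:300,280:480]>12).sum())"
```

```text
t 6.275 p [0.5857 0.1564 0.2003] q [ 0.2698 -0.17    1.788  -0.1113  1.2863  0.452 ] F [-0.4379  0.0937 -0.3184] op -0.0001
jaw x [ 0.9531 -0.1577  0.2584] yaw -9.396480235515522 appr [ 0.2553 -0.04   -0.966 ]
39 671
```

View pics/c8.png

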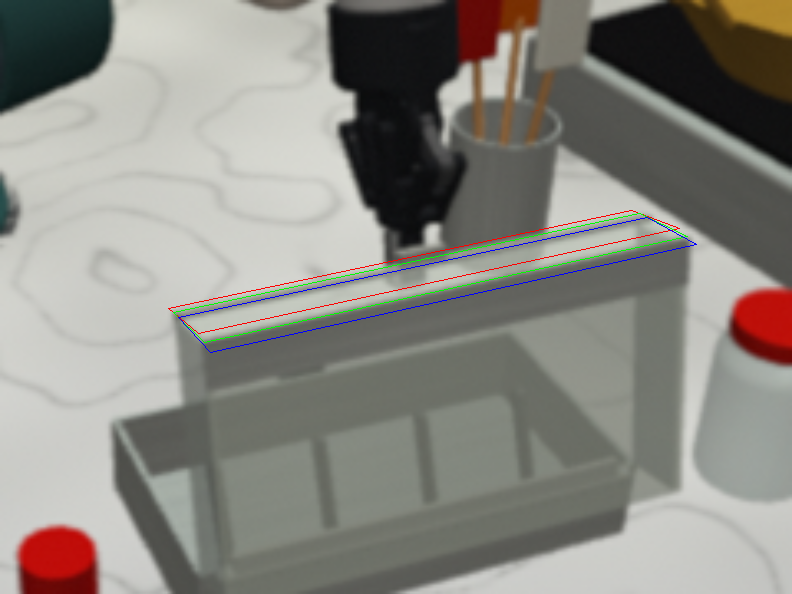

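View pics/w6.png

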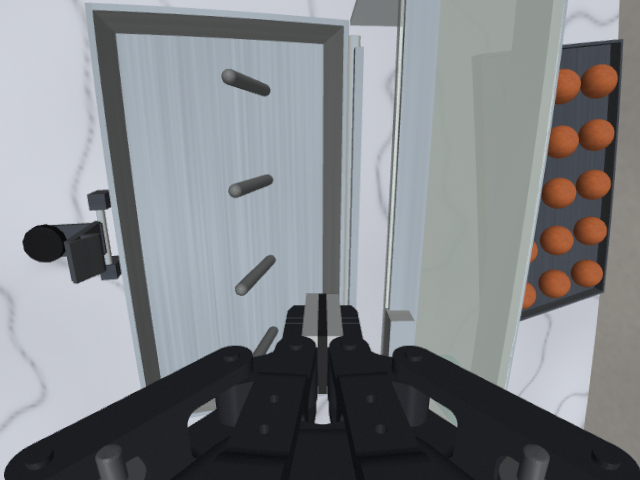

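Request:
jog_arm(motion=[[0.006, -0.001, 0, 0, 0, 0, 0], [0.005, -0.0008, 0, 0, 0, 0, 0], [0, 0, 0, 0, 0, 0, 0]])

```text
time_s: 6.8
position: [0.5971, 0.1545, 0.2001]
eef_rot: [0.706, 0.034, 0.149, -0.692]
wrist_force: [-0.3, -0.4, 0.9]
opening: 0.0001
```

```bash
python3 -c "
from h import *
st(); cap('wrist','w7');cap('wrist','w8');
a=load('w7')['image'].astype(int);b=load('w8')['image'].astype(int);print(np.abs(a-b).max(2)[:300,360:].max(),(np.abs(a-b).max(2)[:300,360:]>12).sum())
A=np.vstack([cv2.imread('pics/w7.png')[200:340,250:450],cv2.imread('pics/w8.png')[200:340,250:450]]);cv2.imwrite('pics/c9.png',cv2.resize(A,None,fx=2,fy=2))"
```

```text
t 6.8 p [0.5971 0.1545 0.2001] q [ 0.2609 -0.1464  1.7674 -0.1093  1.2826  0.4434] F [-0.3292 -0.3505  0.861 ] op 0.0001
jaw x [ 0.9531 -0.1579  0.2582] yaw -9.40904233162907 appr [ 0.2551 -0.0401 -0.9661]
72 2586
```

View pics/c9.png

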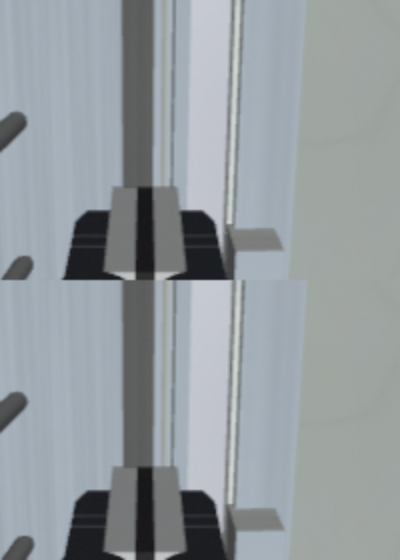

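Request:
jog_arm(motion=[[0, 0, 0.01, 0, 0, 0, 0], [0.004, -0.0006, 0, 0, 0, 0, 0], [0.004, -0.0006, 0, 0, 0, 0, 0], [0, 0, 0, 0, 0, 0, 0]])

```text
time_s: 7.4
position: [0.605, 0.1533, 0.21]
eef_rot: [0.706, 0.034, 0.149, -0.692]
wrist_force: [-0.8, 0.4, -0.3]
opening: -0.0
```

```bash
cat > lidchk.py <<'E'
import sys
from h import *
n=sys.argv[1]
st(); cap('wrist','wa'+n);cap('wrist','wb'+n); cap('scene','sa'+n)
a=load('wa'+n)['image'].astype(int);b=load('wb'+n)['image'].astype(int);d=np.abs(a-b).max(2)[:300,370:];print(d.max(),(d>12).sum())
A=np.vstack([cv2.imread(f'pics/wa{n}.png')[200:340,250:450],cv2.imread(f'pics/wb{n}.png')[200:340,250:450]]);A=cv2.resize(A,None,fx=2,fy=2)
drawlid('sa'+n,[1.3,1.35,1.4],'tmp',(290,150,480,260),2.1)
B=cv2.imread('pics/tmp.png'); B=np.vstack([B,np.zeros((560-B.shape[0],B.shape[1],3),np.uint8)])
cv2.imwrite(f'pics/l{n}.png',np.hstack([A,B]))
E
python3 lidchk.py 1
```

```text
t 7.4 p [0.605  0.1533 0.21  ] q [ 0.2552 -0.1342  1.7403 -0.1074  1.2968  0.4357] F [-0.7904  0.4288 -0.3114] op -0.0
jaw x [ 0.9531 -0.1579  0.2581] yaw -9.404452292666198 appr [ 0.255  -0.0402 -0.9661]
49 733
```

View pics/l1.png

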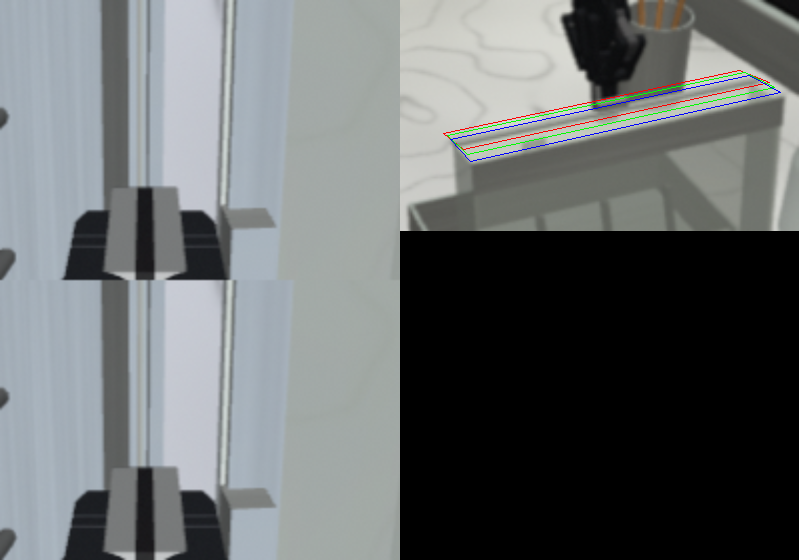

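Request:
jog_arm(motion=[[0.004, -0.0006, 0, 0, 0, 0, 0], [0.003, -0.0005, 0, 0, 0, 0, 0], [0, 0, 0, 0, 0, 0, 0], [0, 0, 0, 0, 0, 0, 0], [0, 0, 0, 0, 0, 0, 0], [0, 0, 0, 0, 0, 0, 0]])

```text
time_s: 8.3
position: [0.6117, 0.1523, 0.2103]
eef_rot: [0.705, 0.035, 0.149, -0.692]
wrist_force: [-0.0, 1.0, -0.2]
opening: 0.0003
```

```bash
python3 lidchk.py 2
```

```text
t 8.3 p [0.6117 0.1523 0.2103] q [ 0.2504 -0.1208  1.7277 -0.1063  1.2951  0.4308] F [-0.0015  0.9788 -0.2239] op 0.0003
jaw x [ 0.953  -0.1577  0.2585] yaw -9.39730421452758 appr [ 0.2554 -0.04   -0.966 ]
36 547
```

View pics/l2.png

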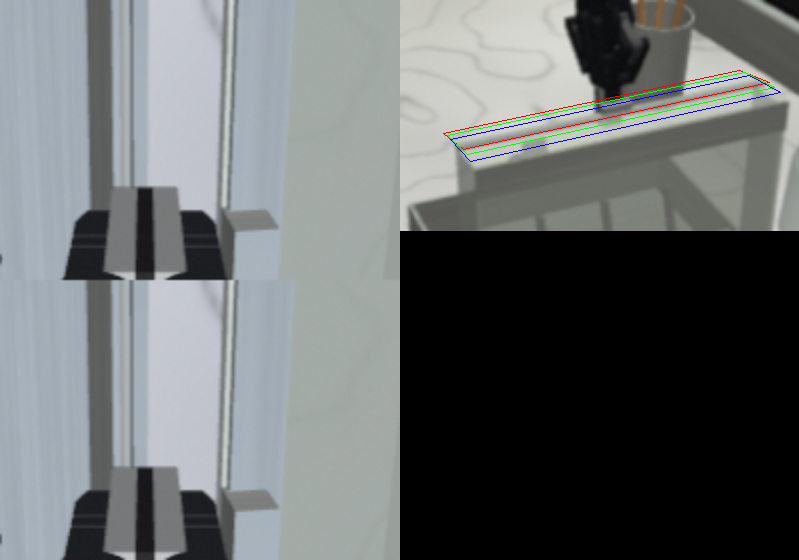

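Request:
jog_arm(motion=[[0.003, -0.0005, 0, 0, 0, 0, 0], [0.003, -0.0005, 0, 0, 0, 0, 0], [0, 0, 0, 0, 0, 0, 0], [0, 0, 0, 0, 0, 0, 0], [0, 0, 0, 0, 0, 0, 0], [0, 0, 0, 0, 0, 0, 0], [0, 0, 0, 0, 0, 0, 0], [0, 0, 0, 0, 0, 0, 0]])

```text
time_s: 9.45
position: [0.6178, 0.1513, 0.2103]
eef_rot: [0.706, 0.035, 0.149, -0.692]
wrist_force: [-0.2, -1.1, -1.0]
opening: -0.0001
```

```bash
python3 lidchk.py 3
```

```text
t 9.45 p [0.6178 0.1513 0.2103] q [ 0.2461 -0.1084  1.7165 -0.1052  1.2935  0.4264] F [-0.1793 -1.0613 -1.0434] op -0.0001
jaw x [ 0.9531 -0.1577  0.2585] yaw -9.39748222161634 appr [ 0.2553 -0.04   -0.966 ]
35 381
```

View pics/l3.png

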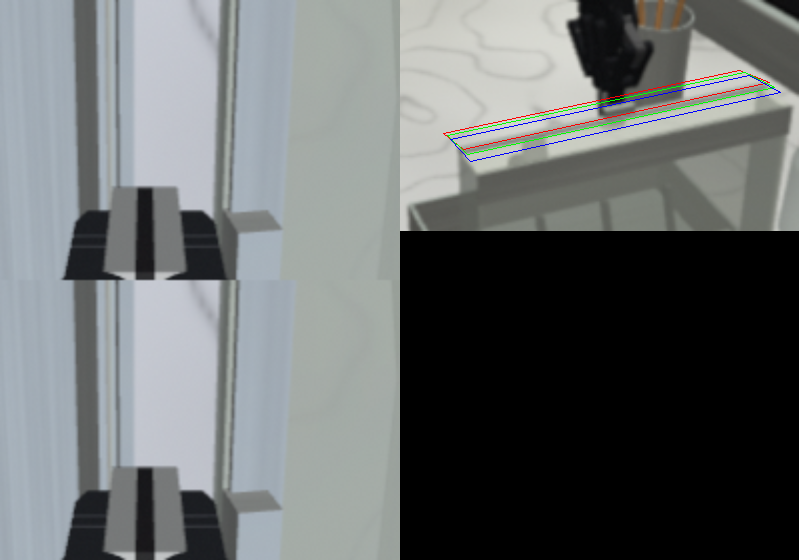

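Request:
jog_arm(motion=[[-0.0015, 0.0002, 0, 0, 0, 0, 0], [-0.0015, 0.0002, 0, 0, 0, 0, 0], [-0.0015, 0.0002, 0, 0, 0, 0, 0], [-0.0015, 0.0002, 0, 0, 0, 0, 0], [-0.0015, 0.0002, 0, 0, 0, 0, 0], [-0.0015, 0.0003, 0, 0, 0, 0, 0], [-0.0015, 0.0003, 0, 0, 0, 0, 0], [-0.0015, 0.0003, 0, 0, 0, 0, 0], [-0.0015, 0.0003, 0, 0, 0, 0, 0], [-0.0015, 0.0003, 0, 0, 0, 0, 0], [-0.0015, 0.0003, 0, 0, 0, 0, 0], [-0.0015, 0.0003, 0, 0, 0, 0, 0]])

```text
time_s: 11.1
position: [0.5997, 0.1544, 0.2103]
eef_rot: [0.706, 0.035, 0.149, -0.692]
wrist_force: [0.1, -0.2, -0.0]
opening: 0.0001
```

```bash
python3 lidchk.py 4
```

```text
t 11.1 p [0.5997 0.1544 0.2103] q [ 0.2596 -0.1452  1.7497 -0.1085  1.2984  0.44  ] F [ 0.095  -0.1947 -0.0163] op 0.0001
jaw x [ 0.953  -0.1577  0.2586] yaw -9.397142678350562 appr [ 0.2554 -0.0401 -0.966 ]
51 281
```

View pics/l4.png

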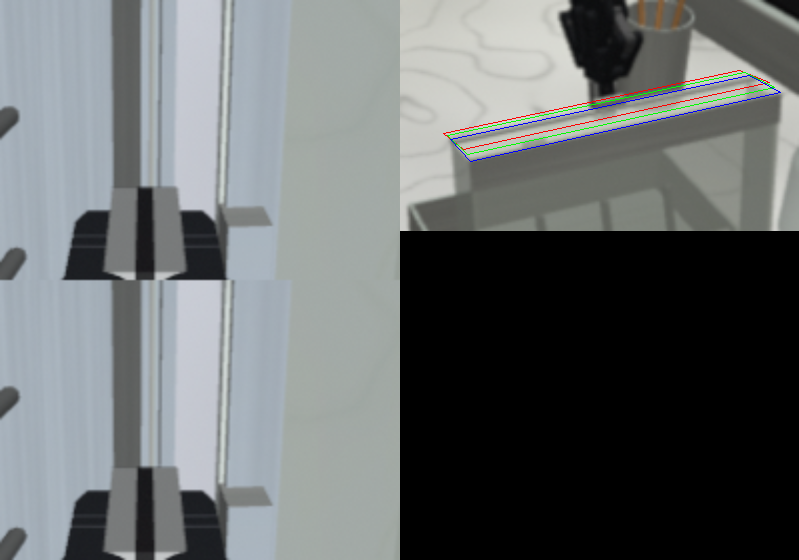

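Request:
jog_arm(motion=[[-0.001, 0.00016, 0, 0, 0, 0, 0], [-0.001, 0.00016, 0, 0, 0, 0, 0], [-0.001, 0.00016, 0, 0, 0, 0, 0], [-0.001, 0.00016, 0, 0, 0, 0, 0], [-0.001, 0.00016, 0, 0, 0, 0, 0], [-0.001, 0.00016, 0, 0, 0, 0, 0], [-0.001, 0.00016, 0, 0, 0, 0, 0], [-0.001, 0.00016, 0, 0, 0, 0, 0], [-0.001, 0.00016, 0, 0, 0, 0, 0], [-0.001, 0.00016, 0, 0, 0, 0, 0], [-0.001, 0.00016, 0, 0, 0, 0, 0], [-0.001, 0.00016, 0, 0, 0, 0, 0]])

```text
time_s: 12.75
position: [0.5877, 0.1563, 0.2103]
eef_rot: [0.705, 0.035, 0.149, -0.692]
wrist_force: [-0.3, -0.0, -0.9]
opening: -0.0002
```

```bash
python3 lidchk.py 5
```

```text
t 12.75 p [0.5877 0.1563 0.2103] q [ 0.2687 -0.1696  1.7713 -0.1105  1.3023  0.449 ] F [-0.3454 -0.0483 -0.9244] op -0.0002
jaw x [ 0.9531 -0.1577  0.2585] yaw -9.39724432993046 appr [ 0.2554 -0.04   -0.966 ]
71 902
```

View pics/l5.png

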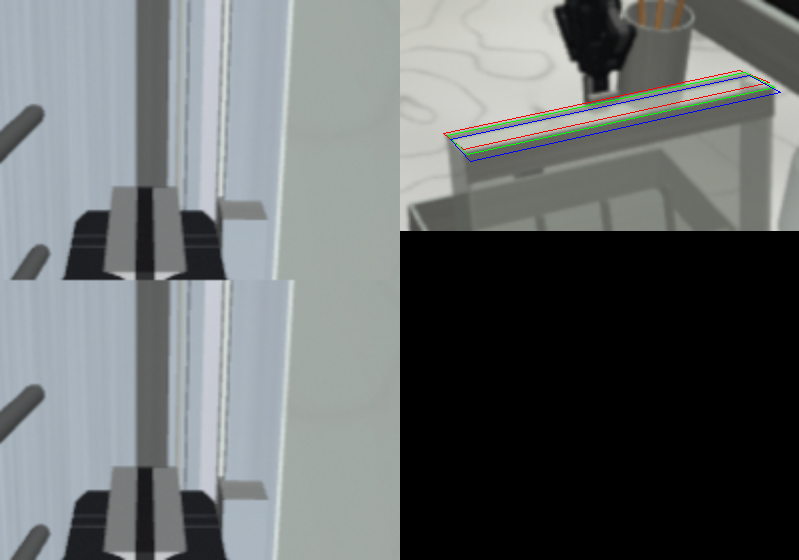

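Request:
jog_arm(motion=[[-0.001, 0.00016, 0, 0, 0, 0, 0], [-0.001, 0.00016, 0, 0, 0, 0, 0], [-0.001, 0.00016, 0, 0, 0, 0, 0], [-0.001, 0.00016, 0, 0, 0, 0, 0], [-0.001, 0.00016, 0, 0, 0, 0, 0], [-0.001, 0.00016, 0, 0, 0, 0, 0], [-0.001, 0.00016, 0, 0, 0, 0, 0], [-0.001, 0.00016, 0, 0, 0, 0, 0], [-0.001, 0.00016, 0, 0, 0, 0, 0], [-0.001, 0.00016, 0, 0, 0, 0, 0], [0, 0, 0, 0, 0, 0, 0], [0, 0, 0, 0, 0, 0, 0]])

```text
time_s: 14.4
position: [0.5778, 0.1579, 0.2103]
eef_rot: [0.705, 0.035, 0.149, -0.692]
wrist_force: [-0.0, 0.6, -0.2]
opening: 0.0003
```

```bash
python3 lidchk.py 6
```

```text
t 14.4 p [0.5778 0.1579 0.2103] q [ 0.2765 -0.19    1.789  -0.1124  1.3058  0.4568] F [-0.0435  0.5948 -0.2057] op 0.0003
jaw x [ 0.953  -0.1577  0.2585] yaw -9.396688009500037 appr [ 0.2554 -0.04   -0.966 ]
36 513
```

View pics/l6.png

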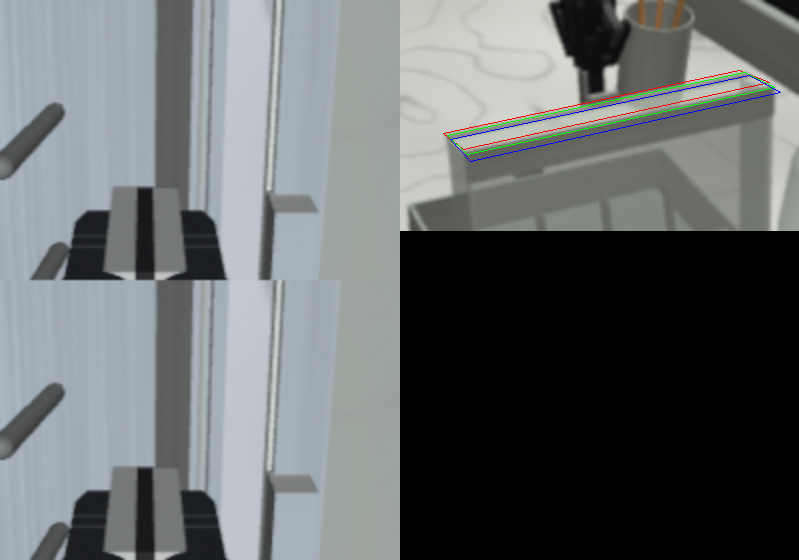

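```bash
python3 -c "
from h import *
st(); cap('top','t9');cap('scene','s9'); drawlid('s9',[1.3,1.35,1.4],'c10',(290,150,480,260),4)
crop('t9',200,165,360,285,5,'c11'); crop('wb6',60,0,400,400,2,'c12')
crop('s9',280,200,480,320,4,'c13')"
```

```text
t 14.55 p [0.5778 0.1578 0.2103] q [ 0.2764 -0.19    1.789  -0.1124  1.3058  0.4568] F [-0.4911  0.1917  0.4543] op 0.0003
jaw x [ 0.9531 -0.1578  0.2584] yaw -9.400633129560418 appr [ 0.2553 -0.0401 -0.966 ]
```

View pics/c10.png

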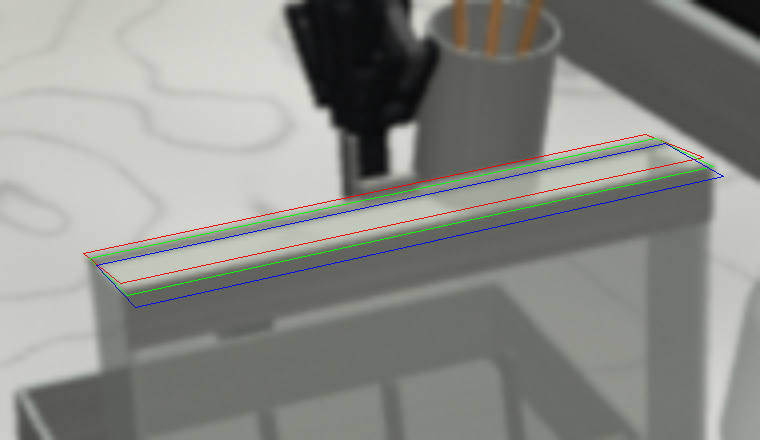

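View pics/c11.png

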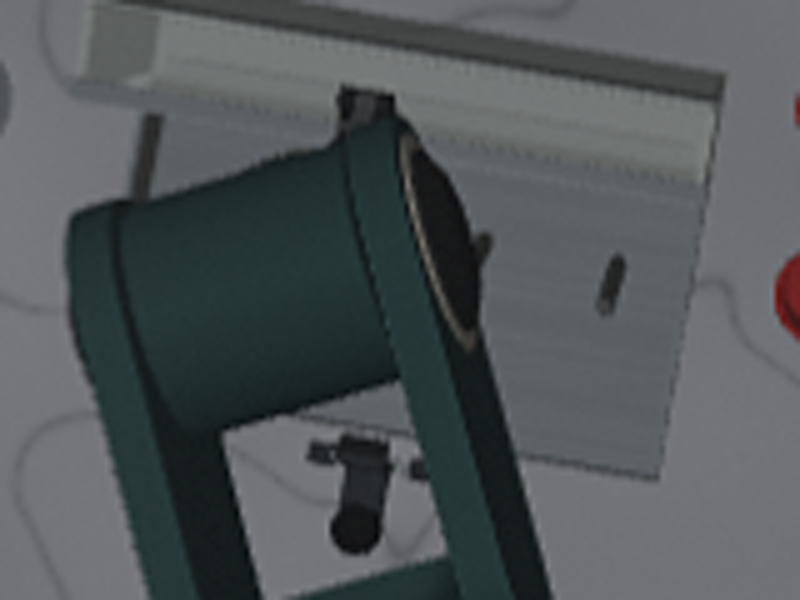

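View pics/c12.png

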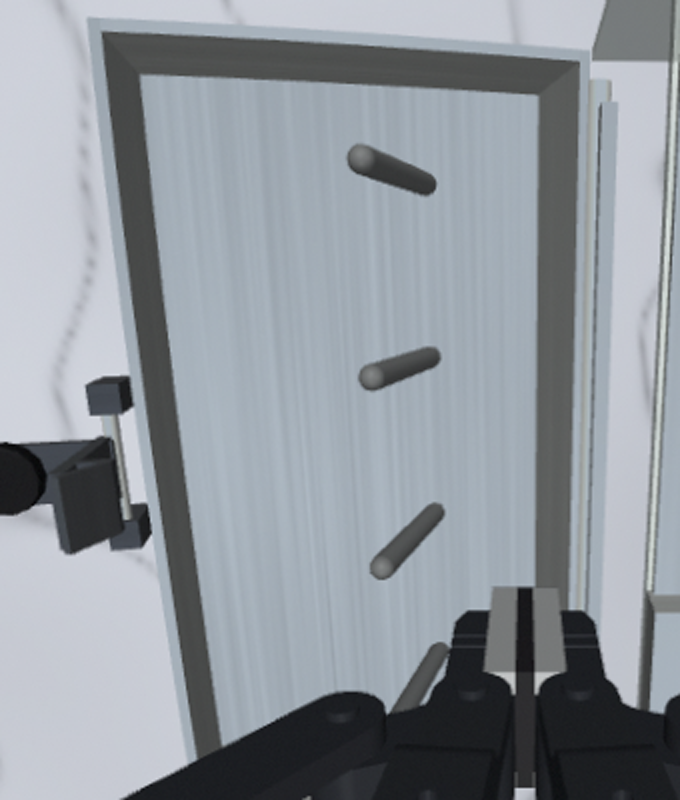

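```bash
python3 -c "
from h import *
w=load('wb6');t=load('top0');w1=load('w1')
for i,p in [(3,(240,79)),(2,(246,189)),(1,(251,284))]:
    o,d=ray(w,*p); print(i,at_z(w,*p,.072), at_depth(w,*p))
for i,y in enumerate([-.1125,-.0375,.0375,.1125]): print(i,D(0,y,.074))
Q=cloud(load('t9'))
for cu in [(407,215),(453,225),(399,272),(460,269)]:
    s=Q[cu[1]-16:cu[1]+17,cu[0]-16:cu[0]+17].reshape(-1,3); s=s[(s[:,2]>.045)&(s[:,2]<.08)]
    (x,y),rr=cv2.minEnclosingCircle(s[:,:2].astype(np.float32)); print(cu,len(s),(x,y),rr,s.mean(0))
"
```

```text
3 [0.5752 0.2707 0.072 ] [0.5751 0.2705 0.0736]
2 [0.5633 0.1967 0.072 ] [0.5632 0.197  0.074 ]
1 [0.5509 0.1232 0.072 ] [0.5509 0.1245 0.0751]
0 [0.5375 0.0484 0.074 ]
1 [0.5495 0.1225 0.074 ]
2 [0.5615 0.1965 0.074 ]
3 [0.5735 0.2706 0.074 ]
(407, 215) 278 (0.5683372020721436, -0.18625657260417938) 0.025423239916563034 [ 0.5677 -0.1857  0.0592]
(453, 225) 277 (0.5432472825050354, -0.30848538875579834) 0.02611110731959343 [ 0.5427 -0.3075  0.0589]
(399, 272) 279 (0.4148367643356323, -0.16361898183822632) 0.02551550790667534 [ 0.4145 -0.1629  0.0595]
(460, 269) 291 (0.4233627915382385, -0.32936230301856995) 0.026243383064866066 [ 0.4232 -0.329   0.0596]
```

Request:
jog_arm(motion=[[-0.05, 0.008, 0.02, 0, 0, 0, 0], [-0.02, -0.02, 0.03, 0.8, 4.9, 0, 0.02], [0, -0.05, 0, 0.8, 4.9, 0, 0.085], [0, -0.055, 0, 0.8, 5.0, 0, 0.085], [0.02, -0.055, 0, 0, 0, 0, 0.085], [0.02, -0.055, 0, 0, 0, 0, 0.085], [0.02, -0.055, 0, 0, 0, 0, 0.085], [0, -0.055, 0, 0, 0, 0, 0.085], [0, -0.007, 0, 0, 0, 0, 0.085], [0, 0, 0, 0, 0, 0, 0.085]])

```text
time_s: 15.9
position: [0.5677, -0.1863, 0.2601]
eef_rot: [-0.704, 0.058, -0.058, 0.705]
wrist_force: [1.2, 0.0, 0.2]
opening: 0.0849
```

```bash
python3 -c "
from h import *
st(); cap('wrist','w10'); c=cap('top','t10')"
```

```text
t 15.9 p [ 0.5677 -0.1863  0.2601] q [-0.3604 -0.0581  1.5731  0.0015  1.6274 -0.1954] F [1.2403 0.0186 0.248 ] op 0.0849
jaw x [ 0.9864 -0.1642 -0.0005] yaw -9.448280526706245 appr [-0.0003  0.0017 -1.    ]
```

View pics/w10.png

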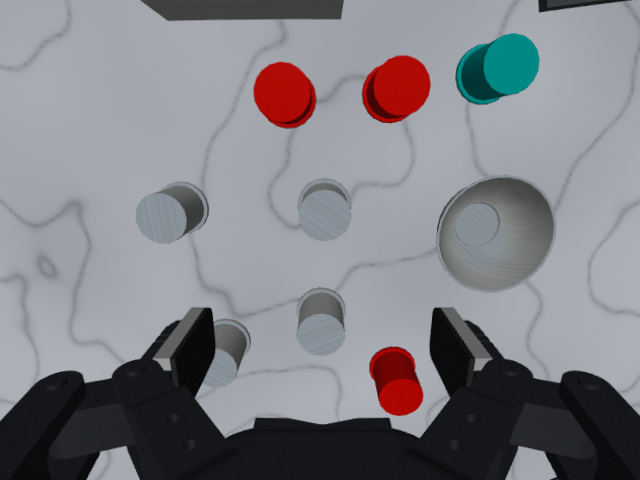

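Wrist view: the grey cup tops are at (324,215), (162,217), (321,335) and (218,365); the red and turquoise cups and the bowl are separate from them.

```bash
python3 -c "
from h import *
w=load('w10')
for p in [(324.5,215.5),(162,217.5),(321,335)]: print(at_z(w,*p,.06), at_depth(w,*p))
for b in [(324.5,186),(321,297)]: pass
"
```

```text
[ 0.57   -0.1854  0.06  ] [ 0.5699 -0.1855  0.0597]
[ 0.4173 -0.1619  0.06  ] [ 0.4174 -0.1619  0.0602]
[ 0.5461 -0.3094  0.06  ] [ 0.546  -0.3097  0.0594]
```

Request:
jog_arm(motion=[[0.001, 0, -0.055, 0, 0, 0, 0.085], [0, 0, -0.055, 0, 0, 0, 0.085], [0, 0, -0.055, 0, 0, 0, 0.085], [0, 0, -0.05, 0, 0, 0, 0.085], [0, 0, -0.021, 0, 0, 0, 0.085], [0, 0, 0, 0, 0, 0, 0.085], [0, 0, 0, 0, 0, 0, 0.04], [0, 0, 0, 0, 0, 0, 0.04], [0, 0, 0, 0, 0, 0, 0.04], [0, 0, 0, 0, 0, 0, 0.04], [0, 0, 0, 0, 0, 0, 0.04]])

```text
time_s: 17.38
position: [0.5697, -0.1864, 0.0267]
eef_rot: [-0.704, 0.057, -0.059, 0.705]
wrist_force: [-3.0, 2.1, 11.5]
opening: 0.0492
```

Request:
jog_arm(motion=[[0, 0, 0.03, 0, 0, 0, 0.04], [0, 0, 0.05, 0, 0, 0, 0.04], [0, 0, 0.05, 0, 0, 0, 0.04], [0, 0, 0.05, 0, 0, 0, 0.04], [0, 0, 0, 0, 0, 0, 0.04]])

```text
time_s: 18.0
position: [0.5701, -0.1867, 0.21]
eef_rot: [0.705, -0.055, 0.061, -0.704]
wrist_force: [-0.1, -0.5, -2.3]
opening: 0.0492
```

```bash
python3 -c "
from h import *
st(); cap('wrist','w11'); c=cap('scene','s11');crop('s11',100,100,420,340,2.5,'c14');crop('w11',140,200,500,480,2,'c15')"
```

```text
t 18.0 p [ 0.5701 -0.1867  0.21  ] q [-0.3596 -0.0454  1.6416  0.0013  1.538  -0.1956] F [-0.0759 -0.4788 -2.2518] op 0.0492
jaw x [ 0.9865 -0.1633  0.0075] yaw -9.400608517241176 appr [ 0.0073 -0.0014 -1.    ]
```

View pics/c14.png

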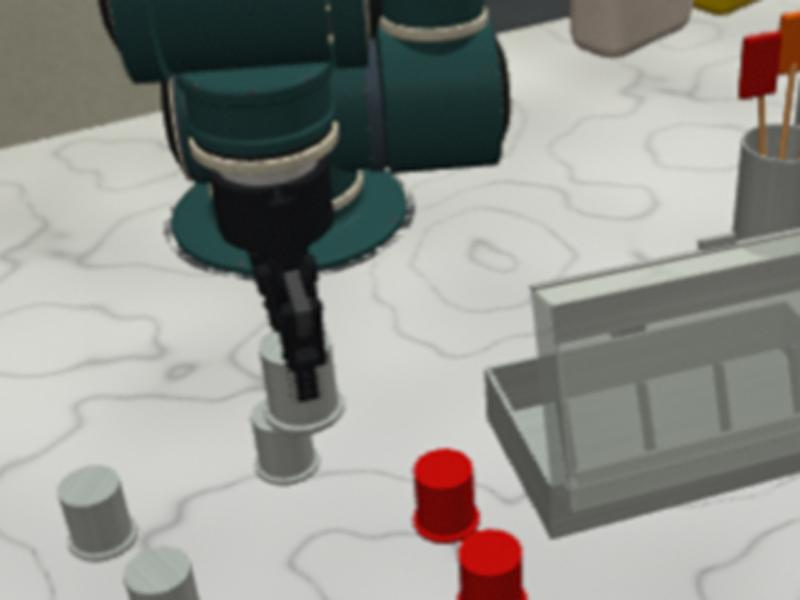

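View pics/c15.png

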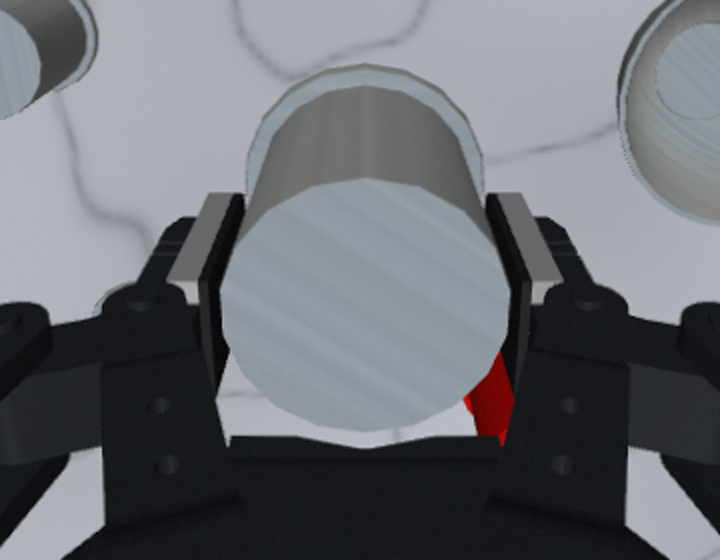

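```bash
cat >> h.py <<'E'
def heldbase(tag):
    """outer base of held cup in tool frame (x jaw, y approach, z)"""
    s=bot.get_state(); c=load(tag); R=Rn.from_quat(s['eef_rot']).as_matrix()
    Q=(cloud(c)-s['position'])@R
    m=(np.abs(Q[...,0])<.04)&(Q[...,1]<-.015)&(Q[...,1]>-.055)&(np.abs(Q[...,2])<.035)
    im=c['image']; P=Q[m]; 
    # base plane = pts with most negative y among central
    cen=P[(np.abs(P[:,0])<.012)&(np.abs(P[:,2])<.012)]; y=np.median(cen[:,1])
    B=P[np.abs(P[:,1]-y)<.002]; B=B[np.abs(B[:,0])<.0235]
    (a,b),r=cv2.minEnclosingCircle(B[:,[0,2]].astype(np.float32)); print('base y',y,'centre x,z',a,b,'r',r,len(B),'spread',cen[:,1].std()); 
    A=np.c_[B[:,0],B[:,2],np.ones(len(B))]; print('plane slopes',np.linalg.lstsq(A,B[:,1],rcond=None)[0])
    return y
E
python3 -c "
from h import *
heldbase('w11')"
```

```text
base y -0.038295746302651645 centre x,z 5.690574653272051e-06 0.0008473087218590081 r 0.0259171761572361 14410 spread 0.0005473387461169516
plane slopes [-0.0056  0.0032 -0.0383]
```

Request:
jog_arm(motion=[[-0.035, 0.02, 0, 0, 0, 0, 0.04], [-0.035, 0.055, 0, 0, 0, 0, 0.04], [0, 0.06, 0, -0.8, -4.94, 0, 0.04], [0, 0.06, 0, -0.8, -4.94, 0, 0.04], [0.01, 0.06, 0, -0.8, -4.94, 0, 0.04], [0.01, 0.06, 0, -0.8, -4.94, 0, 0.04], [0.01, 0.06, 0, -0.8, -4.94, 0, 0.04], [0.01, 0.06, 0, 0, 0, 0, 0.04], [0.0094, 0.026, 0, 0, 0, 0, 0.04], [0, 0, -0.04, 0, 0, 0, 0.04], [0, 0, -0.03, 0, 0, 0, 0.04], [0, 0, 0, 0, 0, 0, 0.04], [0, 0, 0, 0, 0, 0, 0.04]])

```text
time_s: 19.73
position: [0.5499, 0.2726, 0.1352]
eef_rot: [0.699, 0.096, 0.209, -0.677]
wrist_force: [0.1, -0.4, -1.6]
opening: 0.049
```

```bash
python3 -c "
from h import *
st(); cap('wrist','w12'); c=cap('scene','s12');heldbase('w12');crop('s12',260,80,500,320,2.5,'c14')"
```

```text
t 19.725 p [0.5499 0.2726 0.1352] q [ 0.5483 -0.1684  1.9226 -0.3184  1.0678  0.8214] F [ 0.0959 -0.4108 -1.5802] op 0.049
jaw x [ 0.8938 -0.1483  0.4231] yaw -9.422781621977704 appr [ 0.4179 -0.0661 -0.9061]
base y -0.03271042328329689 centre x,z -0.0006386596360243857 0.0008781455107964575 r 0.025523126125335693 14399 spread 0.0005401109426687319
plane slopes [ 0.0021  0.0024 -0.0327]
```

View pics/c14.png

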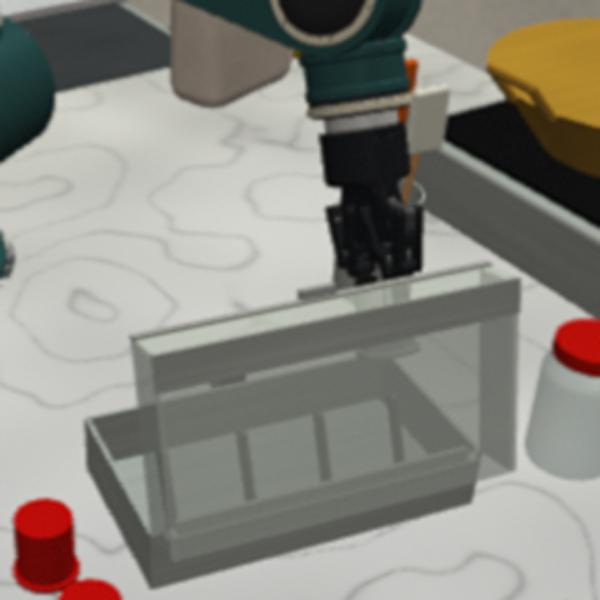

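View pics/w12.png

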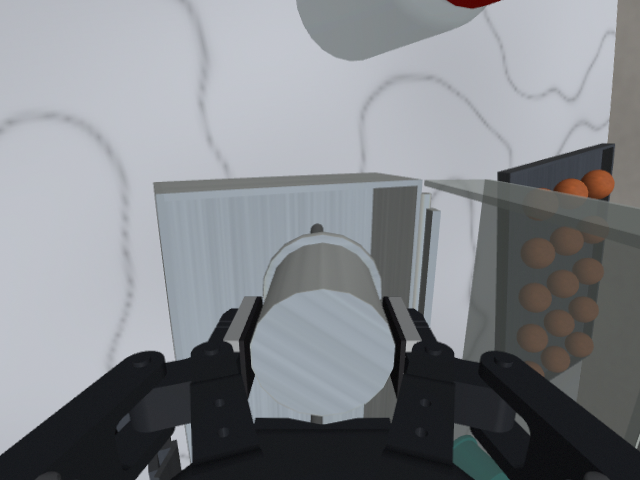

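Request:
jog_arm(motion=[[-0.003, 0.0025, -0.001, 0, 0, 0, 0.04], [0.0042, -0.0007, -0.0091, 0, 0, 0, 0.04], [0.0042, -0.0007, -0.0091, 0, 0, 0, 0.04], [0.0042, -0.0007, -0.0091, 0, 0, 0, 0.04], [0.0042, -0.0007, -0.0091, 0, 0, 0, 0.04], [0.0042, -0.0007, -0.0091, 0, 0, 0, 0.04], [0.0042, -0.0007, -0.0091, 0, 0, 0, 0.04], [0.0042, -0.0007, -0.0091, 0, 0, 0, 0.04], [0.0042, -0.0007, -0.0091, 0, 0, 0, 0.04], [0.0021, -0.0003, -0.0045, 0, 0, 0, 0.04], [0, 0, 0, 0, 0, 0, 0.04], [0, 0, 0, 0, 0, 0, 0.04]])

```text
time_s: 21.32
position: [0.5824, 0.2693, 0.0564]
eef_rot: [0.699, 0.096, 0.209, -0.677]
wrist_force: [0.4, 0.6, -0.8]
opening: 0.0492
```

Request:
jog_arm(motion=[[0.0008, -0.0001, -0.0018, 0, 0, 0, 0.04], [0.0008, -0.0001, -0.0018, 0, 0, 0, 0.04], [0.0008, -0.0001, -0.0018, 0, 0, 0, 0.04], [0.0008, -0.0001, -0.0018, 0, 0, 0, 0.04], [0, 0, 0, 0, 0, 0, 0.04]])

```text
time_s: 21.95
position: [0.5855, 0.2688, 0.0486]
eef_rot: [0.7, 0.096, 0.209, -0.676]
wrist_force: [-0.4, -0.2, -0.8]
opening: 0.0491
```

```bash
python3 -c "
from h import *
st(); cap('wrist','w13'); c=cap('scene','s13');heldbase('w13')"
```

```text
t 21.95 p [0.5855 0.2688 0.0486] q [ 0.5082 -0.0226  1.9377 -0.3387  0.9036  0.8393] F [-0.4407 -0.1734 -0.8399] op 0.0491
jaw x [ 0.8941 -0.1482  0.4226] yaw -9.409217851564911 appr [ 0.4173 -0.0664 -0.9063]
base y -0.03309538581320763 centre x,z -7.17678849468939e-05 0.0008152463706210256 r 0.025618743151426315 14449 spread 0.0005433850782568583
plane slopes [ 0.0015  0.0026 -0.0331]
```

Seat height is about .0757; contact should come in about 2 mm.

Request:
jog_arm(motion=[[0.0006, -0.0001, -0.0014, 0, 0, 0, 0.04], [0.0006, -0.0001, -0.0014, 0, 0, 0, 0.04], [0, 0, 0, 0, 0, 0, 0.04]])

```text
time_s: 22.42
position: [0.5868, 0.2687, 0.0461]
eef_rot: [0.7, 0.096, 0.209, -0.677]
wrist_force: [-1.6, -0.5, 1.0]
opening: 0.0495
```

Request:
jog_arm(motion=[[0.0006, -0.0001, -0.0014, 0, 0, 0, 0.04], [0.0004, -0.0001, -0.0009, 0, 0, 0, 0.04], [0, 0, 0, 0, 0, 0, 0.04]])

```text
time_s: 22.8
position: [0.5875, 0.2688, 0.0454]
eef_rot: [0.699, 0.096, 0.209, -0.677]
wrist_force: [-25.4, -4.1, 25.2]
opening: 0.0496
```

Request:
jog_arm(motion=[[-0.0004, 0.0001, 0.0009, 0, 0, 0, 0.04], [0, 0, 0, 0, 0, 0, 0.065], [0, 0, 0, 0, 0, 0, 0.065], [0, 0, 0, 0, 0, 0, 0.07], [-0.0042, 0.0007, 0.0091, 0, 0, 0, 0.07], [-0.0042, 0.0007, 0.0091, 0, 0, 0, 0.07], [-0.0084, 0.0013, 0.0181, 0, 0, 0, 0.07], [-0.0168, 0.0027, 0.0362, 0, 0, 0, 0.07], [-0.02, 0.0027, 0.0362, 0, 0, 0, 0.085], [-0.03, -0.03, 0.03, 0, 0, 0, 0.085], [0, 0, 0, 0, 0, 0, 0.085]])

```text
time_s: 24.18
position: [0.503, 0.2463, 0.1881]
eef_rot: [0.698, 0.098, 0.211, -0.677]
wrist_force: [0.8, 0.2, 1.1]
opening: 0.0849
```

```bash
python3 -c "
from h import *
st(); cap('wrist','w14'); c=cap('scene','s14');crop('s14',260,140,500,320,3,'c14'); cap('top','t14')"
```

```text
t 24.175 p [0.503  0.2463 0.1881] q [ 0.5525 -0.3343  1.9706 -0.3032  1.1755  0.7876] F [0.7813 0.2021 1.1108] op 0.0849
jaw x [ 0.8917 -0.1495  0.4272] yaw -9.519376298286442 appr [ 0.4226 -0.0631 -0.9041]
```

View pics/c14.png

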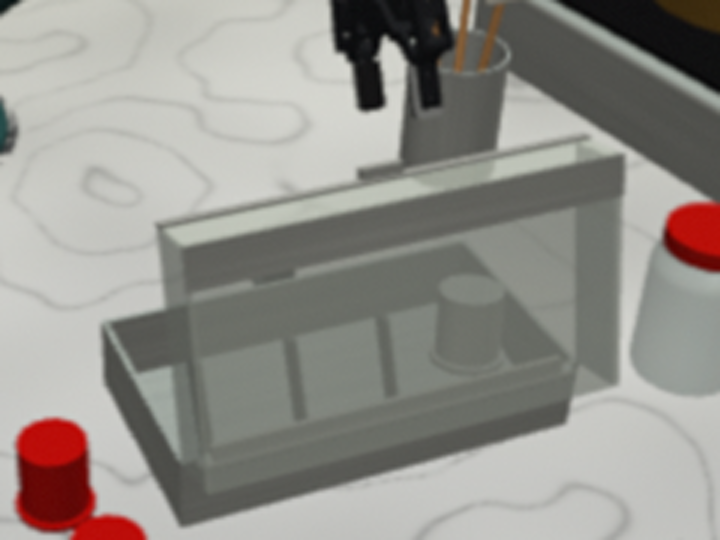

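View pics/w14.png

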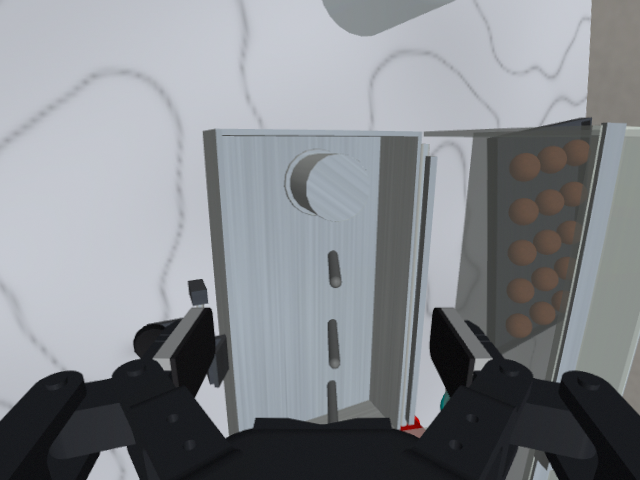

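```bash
cat >> h.py <<'E'
def hung(tag,box):
    Q=cloud(load(tag)); u0,v0,u1,v1=box; P=Q[v0:v1,u0:u1].reshape(-1,3); P=P[~np.isnan(P[:,0])]
    z=P[:,2]; P=P[z>.066]; 
    # RANSAC plane
    best=None; rng=np.random.default_rng(0)
    for _ in range(300):
        a=P[rng.choice(len(P),3,False)]; n=np.cross(a[1]-a[0],a[2]-a[0]); 
        if np.linalg.norm(n)<1e-6: continue
        n/=np.linalg.norm(n); n*=np.sign(n[2]); 
        if n[2]<.7: continue
        m=np.abs((P-a[0])@n)<.0012
        if best is None or m.sum()>best[0]: best=(m.sum(),m)
    B=P[best[1]]; c=B.mean(0); n=np.linalg.svd(B-c)[2][2]; n*=np.sign(n[2]); 
    c=(B.max(0)+B.min(0))/2
    lx=n@EX; ly=n@EY; print('base c',c,'n local',lx,ly,n[2],'tilt deg',np.degrees(np.arccos(n[2])),'N',len(B),'seat',c-.003*n)
def cups(tag):
    Q=cloud(load(tag)); im=load(tag)['image'].astype(int); sat=im.max(2)-im.min(2)
    m=((Q[...,2]>.05)&(Q[...,2]<.07)&(sat<40)&(Q[...,1]<.0)&(Q[...,1]>-.5)&(Q[...,0]>.3)&(Q[...,0]<.8)).astype(np.uint8)
    n,l,s,cc=cv2.connectedComponentsWithStats(m)
    for i in range(1,n):
        if s[i,4]>120:
            P=Q[l==i]; (x,y),r=cv2.minEnclosingCircle(P[:,:2].astype(np.float32)); print('cup',cc[i],s[i,4],'xy',x,y,'r',r)
E
python3 -c "
from h import *
hung('w14',(285,145,375,225)); cups('t14')"
```

```text
base c [0.5737 0.2725 0.0768] n local -0.13035275091359927 0.040790042296321355 0.9906282515549014 tilt deg 7.850326158402293 N 3091 seat [0.5741 0.2723 0.0739]
cup [453.7707 224.4173] 266 xy 0.5447391867637634 -0.30820050835609436 r 0.025659609586000443
cup [462.1696 269.0727] 289 xy 0.42388561367988586 -0.3298170268535614 r 0.025737900286912918
cup [399.9391 272.2724] 279 xy 0.41470134258270264 -0.16288240253925323 r 0.02506191097199917
```

Request:
jog_arm(motion=[[-0.011, -0.051, 0.01, 0, 0, 0, 0.085], [-0.011, -0.051, 0, 0.8, 4.94, 0, 0.085], [-0.011, -0.051, 0, 0.8, 4.94, 0, 0.085], [-0.011, -0.051, 0, 0.8, 4.94, 0, 0.085], [-0.011, -0.051, 0, 0.8, 4.94, 0, 0.085], [-0.011, -0.051, 0, 0.8, 4.94, 0, 0.085], [-0.011, -0.051, 0, 0, 0, 0, 0.085], [-0.01, -0.051, 0, 0, 0, 0, 0.085], [0, 0, 0, 0, 0, 0, 0.085], [0, 0, 0, 0, 0, 0, 0.085]])

```text
time_s: 25.58
position: [0.4169, -0.1612, 0.1925]
eef_rot: [-0.704, 0.059, -0.058, 0.705]
wrist_force: [-0.8, 0.2, 1.0]
opening: 0.0851
```

```bash
python3 -c "
from h import *
st(); cap('wrist','w15')"
```

```text
t 25.575 p [ 0.4169 -0.1612  0.1925] q [-0.4271 -0.3868  1.9572  0.0015  1.5736 -0.2624] F [-0.7761  0.2017  1.0474] op 0.0851
jaw x [ 0.9865 -0.1639 -0.0019] yaw -9.431913752329654 appr [-0.0016  0.0023 -1.    ]
```

View pics/w15.png

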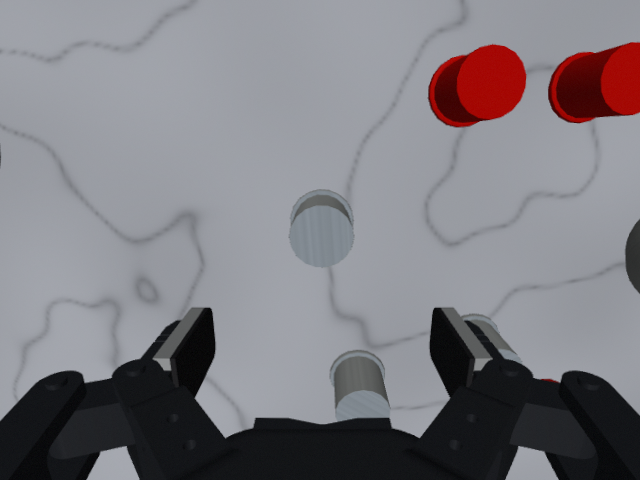

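```bash
python3 -c "
from h import *
w=load('w15'); print(at_z(w,322,235,.06),at_depth(w,322,235))"
```

```text
[ 0.4165 -0.1611  0.06  ] [ 0.4165 -0.1612  0.0595]
```

Request:
jog_arm(motion=[[0, -0.001, -0.05, 0, 0, 0, 0.085], [0, 0, -0.05, 0, 0, 0, 0.085], [0, 0, -0.05, 0, 0, 0, 0.085], [0, 0, -0.016, 0, 0, 0, 0.085], [0, 0, 0, 0, 0, 0, 0.085], [0, 0, 0, 0, 0, 0, 0.04], [0, 0, 0, 0, 0, 0, 0.04], [0, 0, 0, 0, 0, 0, 0.04], [0, 0, 0, 0, 0, 0, 0.04], [0, 0, 0, 0, 0, 0, 0.04]])

```text
time_s: 26.88
position: [0.4176, -0.1628, 0.0292]
eef_rot: [-0.705, 0.057, -0.059, 0.705]
wrist_force: [-1.6, 1.3, 10.0]
opening: 0.0481
```

Request:
jog_arm(motion=[[0, 0, 0.03, 0, 0, 0, 0.04], [0, 0, 0.05, 0, 0, 0, 0.04], [0, 0, 0.05, 0, 0, 0, 0.04], [0, 0.02, 0.05, 0, 0, 0, 0.04], [0.007, 0.057, 0, -0.8, -4.94, 0, 0.04], [0.015, 0.057, 0, -0.8, -4.94, 0, 0.04], [0.015, 0.057, 0, -0.8, -4.94, 0, 0.04], [0.02, 0.057, 0, -0.8, -4.94, 0, 0.04], [0.02, 0.057, 0, -0.8, -4.94, 0, 0.04], [0.02, 0.057, 0, 0, 0, 0, 0.04], [0.02, 0.002, -0.03, 0, 0, 0, 0.04], [0, 0, -0.025, 0, 0, 0, 0.04], [0, 0, 0, 0, 0, 0, 0.04], [0, 0, 0, 0, 0, 0, 0.04]])

```text
time_s: 28.62
position: [0.5341, 0.2016, 0.1541]
eef_rot: [0.699, 0.097, 0.21, -0.677]
wrist_force: [0.2, 0.8, -1.1]
opening: 0.0476
```

```bash
cat > plan.py <<'E'
import sys
from h import *
n=int(sys.argv[1]); tag=sys.argv[2]
s,R=st(); cap('wrist',tag); y=heldbase(tag)
a=R[:,1]; seat=s['position']+(y+.003)*a
T=D(.001,-.1125+.075*n,.074); d=T-seat; al=d@a; lat=d-al*a
print('seat',seat,'tip',T,'along',al,'lateral',lat,'appr',a)
E
python3 plan.py 2 w16
```

```text
t 28.625 p [0.5341 0.2016 0.1541] q [ 0.4364 -0.304   2.0026 -0.2706  1.0877  0.6837] F [ 0.2388  0.7564 -1.112 ] op 0.0476
jaw x [ 0.8933 -0.1488  0.4241] yaw -9.454674297682981 appr [ 0.419  -0.0658 -0.9056]
base y -0.03069952058200869 centre x,z 0.00017178666894324124 -0.00017483290866948664 r 0.025691227987408638 13885 spread 0.0005414443688162508
plane slopes [ 0.0021  0.0016 -0.0307]
seat [0.5225 0.2034 0.1792] tip [0.5625 0.1964 0.074 ] along 0.11245881908142372 lateral [-0.0071  0.0003 -0.0033] appr [ 0.419  -0.0658 -0.9056]
```

View pics/w16.png

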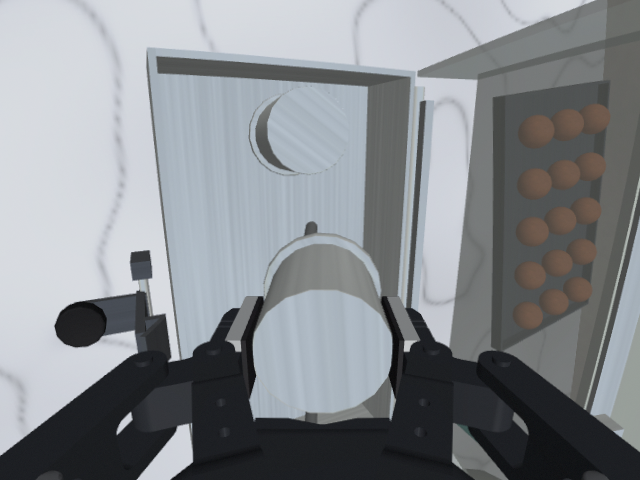

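Request:
jog_arm(motion=[[-0.007, 0.0003, -0.0033, 0, 0, 0, 0.04], [0.0042, -0.0007, -0.0091, 0, 0, 0, 0.04], [0.0042, -0.0007, -0.0091, 0, 0, 0, 0.04], [0.0042, -0.0007, -0.0091, 0, 0, 0, 0.04], [0.0042, -0.0007, -0.0091, 0, 0, 0, 0.04], [0.0042, -0.0007, -0.0091, 0, 0, 0, 0.04], [0.0042, -0.0007, -0.0091, 0, 0, 0, 0.04], [0.0042, -0.0007, -0.0091, 0, 0, 0, 0.04], [0.0042, -0.0007, -0.0091, 0, 0, 0, 0.04], [0.0042, -0.0007, -0.0091, 0, 0, 0, 0.04], [0.0042, -0.0007, -0.0091, 0, 0, 0, 0.04], [0.0008, -0.0001, -0.0018, 0, 0, 0, 0.04], [0.0008, -0.0001, -0.0018, 0, 0, 0, 0.04], [0.0008, -0.0001, -0.0018, 0, 0, 0, 0.04], [0.0008, -0.0001, -0.0018, 0, 0, 0, 0.04], [0, 0, 0, 0, 0, 0, 0.04]])

```text
time_s: 30.68
position: [0.5719, 0.1945, 0.0508]
eef_rot: [0.7, 0.096, 0.209, -0.676]
wrist_force: [0.3, -0.4, -1.4]
opening: 0.0481
```

```bash
python3 plan.py 2 w17
```

```text
t 30.675 p [0.5719 0.1945 0.0508] q [ 0.3914 -0.1334  2.0376 -0.2902  0.8797  0.7003] F [ 0.3431 -0.3563 -1.3985] op 0.0481
jaw x [ 0.8941 -0.1482  0.4227] yaw -9.412070138320338 appr [ 0.4175 -0.0663 -0.9063]
base y -0.03077784603138363 centre x,z -0.00013909628614783287 -9.500113083049655e-05 r 0.025448834523558617 13898 spread 0.0005528688347599612
plane slopes [ 0.002   0.0015 -0.0308]
seat [0.5603 0.1963 0.0759] tip [0.5625 0.1964 0.074 ] along 0.0026524896548347793 lateral [0.0011 0.0002 0.0005] appr [ 0.4175 -0.0663 -0.9063]
```

Request:
jog_arm(motion=[[0.0006, -0.0001, -0.0014, 0, 0, 0, 0.04], [0.0004, -0.0001, -0.0009, 0, 0, 0, 0.04], [0.0002, 0, -0.0005, 0, 0, 0, 0.04], [0, 0, 0, 0, 0, 0, 0.04]])

```text
time_s: 31.22
position: [0.5732, 0.1943, 0.0482]
eef_rot: [0.7, 0.096, 0.209, -0.676]
wrist_force: [-4.0, -0.4, 4.7]
opening: 0.0481
```

Contact has begun (about 6 N). I'll push another 0.5 mm, then release and withdraw.

Request:
jog_arm(motion=[[0.0002, 0, -0.0005, 0, 0, 0, 0.04], [0, 0, 0, 0, 0, 0, 0.04], [0, 0, 0, 0, 0, 0, 0.065], [0, 0, 0, 0, 0, 0, 0.065], [0, 0, 0, 0, 0, 0, 0.07], [-0.0042, 0.0007, 0.0091, 0, 0, 0, 0.07], [-0.0042, 0.0007, 0.0091, 0, 0, 0, 0.07], [-0.0084, 0.0013, 0.0181, 0, 0, 0, 0.07], [-0.0168, 0.0027, 0.0362, 0, 0, 0, 0.07], [-0.02, 0.0027, 0.0362, 0, 0, 0, 0.085], [-0.03, -0.03, 0.03, 0, 0, 0, 0.085], [0, 0, 0, 0, 0, 0, 0.085], [0, 0, 0, 0, 0, 0, 0.085]])

```text
time_s: 32.85
position: [0.4897, 0.1725, 0.1864]
eef_rot: [0.699, 0.096, 0.209, -0.677]
wrist_force: [-0.0, 0.3, -0.3]
opening: 0.0848
```

```bash
python3 -c "
from h import *
st(); cap('wrist','w18'); cap('scene','s18'); cap('top','t18'); cups('t18')"
```

```text
t 32.85 p [0.4897 0.1725 0.1864] q [ 0.418  -0.4568  2.0598 -0.2517  1.1763  0.6363] F [-0.0217  0.2876 -0.3174] op 0.0848
jaw x [ 0.8937 -0.1486  0.4233] yaw -9.437224279808609 appr [ 0.4181 -0.0659 -0.906 ]
cup [453.8614 224.4157] 267 xy 0.5443181991577148 -0.30797046422958374 r 0.027023449540138245
cup [462.1844 269.078 ] 282 xy 0.4234033226966858 -0.3298632800579071 r 0.025458069518208504
```

View pics/w18.png

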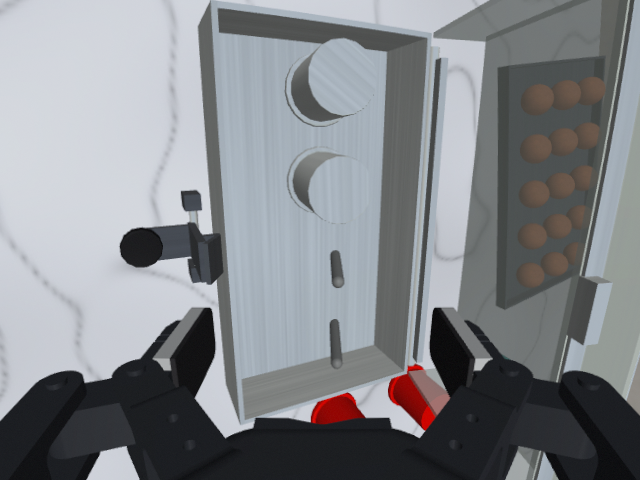

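View pics/s18.png

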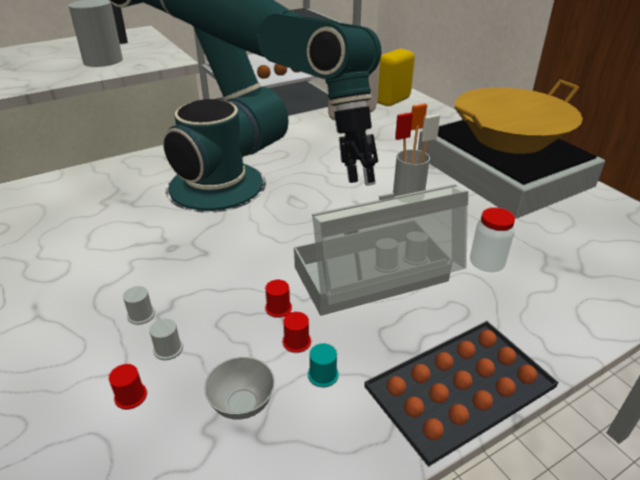

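Request:
jog_arm(motion=[[0, -0.05, 0.014, 0, 0, 0, 0.085], [0, -0.055, 0, 0.8, 4.94, 0, 0.085], [0, -0.055, 0, 0.8, 4.94, 0, 0.085], [0, -0.055, 0, 0.8, 4.94, 0, 0.085], [0, -0.055, 0, 0.8, 4.94, 0, 0.085], [0.01, -0.055, 0, 0.8, 4.94, 0, 0.085], [0.015, -0.055, 0, 0, 0, 0, 0.085], [0.015, -0.055, 0, 0, 0, 0, 0.085], [0.015, -0.0465, 0, 0, 0, 0, 0.085], [0, 0, 0, 0, 0, 0, 0.085], [0, 0, 0, 0, 0, 0, 0.085]])

```text
time_s: 34.38
position: [0.5447, -0.3088, 0.1989]
eef_rot: [-0.704, 0.059, -0.057, 0.706]
wrist_force: [-0.2, -0.4, 0.3]
opening: 0.0847
```

```bash
python3 -c "
from h import *
st(); cap('wrist','w19'); hung('w18',(285,145,372,226)); crop('w19',180,150,480,420,2,'c16')"
```

```text
t 34.375 p [ 0.5447 -0.3088  0.1989] q [-0.5571  0.0226  1.5922  0.0013  1.5297 -0.393 ] F [-0.1871 -0.4104  0.2914] op 0.0847
jaw x [ 0.9866 -0.1634 -0.0022] yaw -9.403366914440618 appr [-0.0018  0.0027 -1.    ]
base c [0.5606 0.1966 0.0766] n local -0.14822002228248254 -0.018877651042214325 0.9887742205810731 tilt deg 8.593161927791032 N 3127 seat [0.5611 0.1966 0.0737]
```

View pics/c16.png

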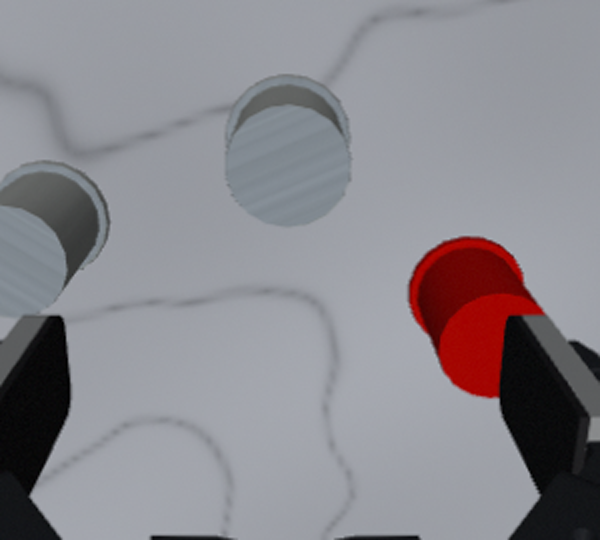

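Request:
jog_arm(motion=[[0.001, 0, -0.055, 0, 0, 0, 0.085], [0, 0, -0.055, 0, 0, 0, 0.085], [0, 0, -0.05, 0, 0, 0, 0.085], [0, 0, -0.013, 0, 0, 0, 0.085], [0, 0, 0, 0, 0, 0, 0.085], [0, 0, 0, 0, 0, 0, 0.04], [0, 0, 0, 0, 0, 0, 0.04], [0, 0, 0, 0, 0, 0, 0.04], [0, 0, 0, 0, 0, 0, 0.04], [0, 0, 0, 0, 0, 0, 0.04]])

```text
time_s: 35.67
position: [0.5466, -0.3096, 0.0294]
eef_rot: [-0.705, 0.057, -0.059, 0.705]
wrist_force: [-1.6, 2.1, 10.4]
opening: 0.0484
```

Request:
jog_arm(motion=[[0, 0, 0.03, 0, 0, 0, 0.04], [0, 0, 0.05, 0, 0, 0, 0.04], [0, 0, 0.05, 0, 0, 0, 0.04], [-0.01, 0.02, 0.04, 0, 0, 0, 0.04], [-0.03, 0.055, 0, 0, 0, 0, 0.04], [-0.03, 0.055, 0, -0.8, -4.94, 0, 0.04], [0, 0.058, 0, -0.8, -4.94, 0, 0.04], [0, 0.058, 0, -0.8, -4.94, 0, 0.04], [0, 0.058, 0, -0.8, -4.94, 0, 0.04], [0, 0.058, 0, -0.8, -4.94, 0, 0.04], [0.01, 0.058, 0, 0, 0, 0, 0.04], [0.0284, 0.0176, -0.02, 0, 0, 0, 0.04], [0, 0, -0.025, 0, 0, 0, 0.04], [0, 0, 0, 0, 0, 0, 0.04], [0, 0, 0, 0, 0, 0, 0.04]])

```text
time_s: 37.55
position: [0.5154, 0.1253, 0.1539]
eef_rot: [0.7, 0.095, 0.208, -0.677]
wrist_force: [-0.3, 0.4, 0.0]
opening: 0.0478
```

```bash
python3 plan.py 1 w20
```

```text
t 37.55 p [0.5154 0.1253 0.1539] q [ 0.2897 -0.4259  2.0909 -0.2064  1.0899  0.5139] F [-0.3117  0.3755  0.0102] op 0.0478
jaw x [ 0.8951 -0.1491  0.4202] yaw -9.455485074639697 appr [ 0.415  -0.0659 -0.9074]
base y -0.030458940826534525 centre x,z -0.0004744549805764109 0.00025999636272899806 r 0.025552833452820778 13819 spread 0.0005537284981188053
plane slopes [ 0.0023  0.0017 -0.0304]
seat [0.504  0.1271 0.1789] tip [0.5505 0.1223 0.074 ] along 0.11475038549472877 lateral [-0.0012  0.0028 -0.0007] appr [ 0.415  -0.0659 -0.9074]
```

View pics/w20.png

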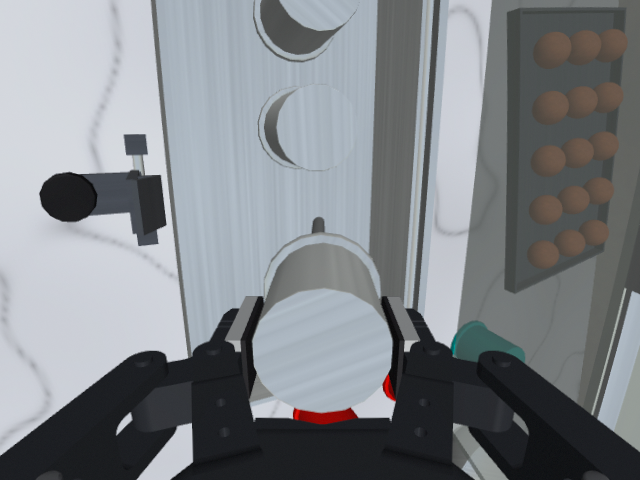

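Request:
jog_arm(motion=[[-0.001, 0.0026, -0.0007, 0, 0, 0, 0.04], [0.0042, -0.0007, -0.0091, 0, 0, 0, 0.04], [0.0042, -0.0007, -0.0091, 0, 0, 0, 0.04], [0.0042, -0.0007, -0.0091, 0, 0, 0, 0.04], [0.0042, -0.0007, -0.0091, 0, 0, 0, 0.04], [0.0042, -0.0007, -0.0091, 0, 0, 0, 0.04], [0.0042, -0.0007, -0.0091, 0, 0, 0, 0.04], [0.0042, -0.0007, -0.0091, 0, 0, 0, 0.04], [0.0042, -0.0007, -0.0091, 0, 0, 0, 0.04], [0.0042, -0.0007, -0.0091, 0, 0, 0, 0.04], [0.0042, -0.0007, -0.0091, 0, 0, 0, 0.04], [0.0017, -0.0002, -0.0036, 0, 0, 0, 0.04], [0.0008, -0.0001, -0.0018, 0, 0, 0, 0.04], [0.0008, -0.0001, -0.0018, 0, 0, 0, 0.04], [0.0008, -0.0001, -0.0018, 0, 0, 0, 0.04], [0, 0, 0, 0, 0, 0, 0.04]])

```text
time_s: 39.6
position: [0.5603, 0.1206, 0.0516]
eef_rot: [0.7, 0.095, 0.208, -0.677]
wrist_force: [0.3, 0.1, -1.6]
opening: 0.0483
```

```bash
python3 plan.py 1 w21
```

```text
t 39.6 p [0.5603 0.1206 0.0516] q [ 0.2521 -0.2248  2.1132 -0.2213  0.8653  0.5266] F [ 0.3432  0.1235 -1.5553] op 0.0483
jaw x [ 0.8958 -0.1485  0.4188] yaw -9.414263598819474 appr [ 0.4136 -0.066  -0.9081]
base y -0.030555396762072785 centre x,z -0.00029800168704241514 0.0002655730349943042 r 0.025587378069758415 13828 spread 0.0005510057517921741
plane slopes [ 0.0019  0.001  -0.0305]
seat [0.5489 0.1225 0.0766] tip [0.5505 0.1223 0.074 ] along 0.0030815709055834546 lateral [0.0003 0.0001 0.0002] appr [ 0.4136 -0.066  -0.9081]
```

Request:
jog_arm(motion=[[0.0008, -0.0001, -0.0018, 0, 0, 0, 0.04], [0.0004, -0.0001, -0.0009, 0, 0, 0, 0.04], [0.0002, 0, -0.0005, 0, 0, 0, 0.04], [0, 0, 0, 0, 0, 0, 0.04]])

```text
time_s: 40.15
position: [0.5617, 0.1205, 0.0488]
eef_rot: [0.7, 0.095, 0.208, -0.677]
wrist_force: [-6.9, -0.1, 6.7]
opening: 0.0481
```

Request:
jog_arm(motion=[[0.0002, 0, -0.0005, 0, 0, 0, 0.04], [0, 0, 0, 0, 0, 0, 0.04], [0, 0, 0, 0, 0, 0, 0.065], [0, 0, 0, 0, 0, 0, 0.065], [0, 0, 0, 0, 0, 0, 0.07], [-0.0042, 0.0007, 0.0091, 0, 0, 0, 0.07], [-0.0042, 0.0007, 0.0091, 0, 0, 0, 0.07], [-0.0084, 0.0013, 0.0181, 0, 0, 0, 0.07], [-0.0168, 0.0027, 0.0362, 0, 0, 0, 0.07], [-0.02, 0.0027, 0.0362, 0, 0, 0, 0.085], [-0.03, -0.03, 0.03, 0, 0, 0, 0.085], [0, 0, 0, 0, 0, 0, 0.085], [0, 0, 0, 0, 0, 0, 0.085]])

```text
time_s: 41.78
position: [0.4782, 0.0986, 0.1868]
eef_rot: [0.7, 0.095, 0.208, -0.677]
wrist_force: [0.1, -0.5, -0.2]
opening: 0.0852
```

```bash
python3 -c "
from h import *
st(); cap('wrist','w22'); cap('scene','s22'); cap('top','t22'); cups('t22')"
```

```text
t 41.775 p [0.4782 0.0986 0.1868] q [ 0.2497 -0.5612  2.125  -0.1806  1.1824  0.4489] F [ 0.1384 -0.5091 -0.2336] op 0.0852
jaw x [ 0.8955 -0.1489  0.4194] yaw -9.442001435707478 appr [ 0.4142 -0.0659 -0.9078]
cup [462.2394 269.0669] 284 xy 0.42373472452163696 -0.32984811067581177 r 0.025887802243232727
```

View pics/w22.png

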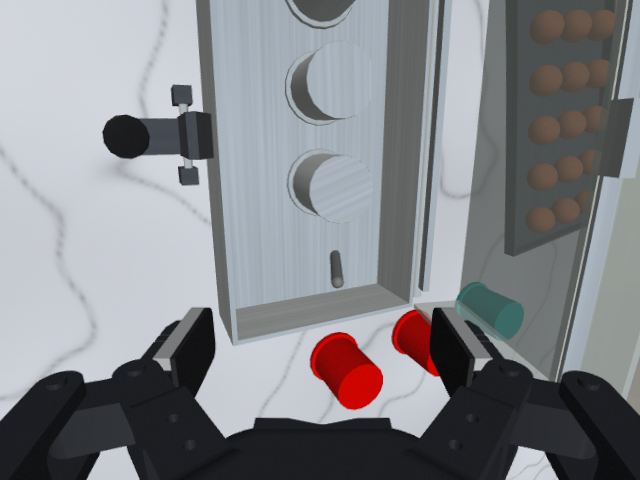

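View pics/s22.png

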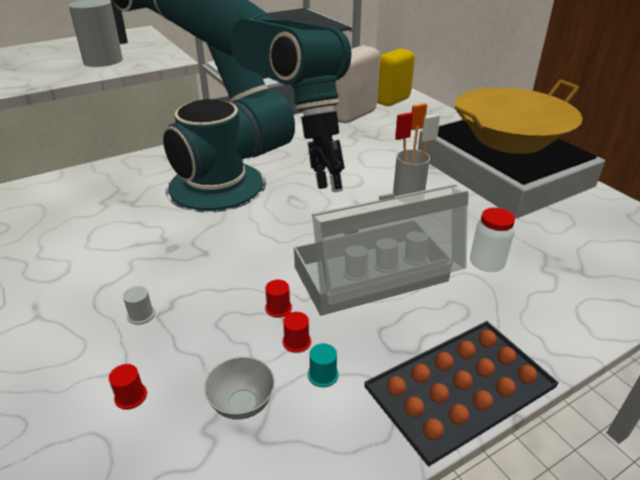

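Request:
jog_arm(motion=[[0, -0.05, 0.012, 0, 0, 0, 0.085], [-0.007, -0.054, 0, 0.8, 4.9, 0, 0.085], [-0.007, -0.054, 0, 0.8, 4.9, 0, 0.085], [-0.007, -0.054, 0, 0.8, 4.9, 0, 0.085], [-0.008, -0.054, 0, 0.8, 4.9, 0, 0.085], [-0.008, -0.054, 0, 0.8, 4.9, 0, 0.085], [-0.008, -0.054, 0, 0, 0, 0, 0.085], [-0.008, -0.0546, 0, 0, 0, 0, 0.085], [0, 0, 0, 0, 0, 0, 0.085], [0, 0, 0, 0, 0, 0, 0.085]])

```text
time_s: 43.18
position: [0.4254, -0.3297, 0.1975]
eef_rot: [-0.704, 0.059, -0.057, 0.706]
wrist_force: [0.2, 0.9, -0.6]
opening: 0.0852
```

```bash
python3 -c "
from h import *
st(); cap('wrist','w23'); hung('w22',(285,145,372,226)); Q=cloud(load('w23'))
m=(Q[...,2]>.056)&(Q[...,2]<.064)&(abs(Q[...,0]-.424)<.05)&(abs(Q[...,1]+.33)<.05); P=Q[m]; print((P.max(0)+P.min(0))/2,P.max(0)-P.min(0))"
```

```text
t 43.175 p [ 0.4254 -0.3297  0.1975] q [-0.7072 -0.1712  1.7775  0.0008  1.539  -0.5429] F [ 0.1835  0.8813 -0.5885] op 0.0852
jaw x [ 0.9865 -0.1636 -0.0027] yaw -9.418280413170136 appr [-0.0023  0.003  -1.    ]
base c [0.5491 0.1231 0.0769] n local -0.1290545141652658 0.01868220506917614 0.9914615008094466 tilt deg 7.492692413337844 N 3148 seat [0.5495 0.123  0.0739]
[ 0.4256 -0.3303  0.0592] [0.0495 0.0497 0.0063]
```

View pics/w23.png

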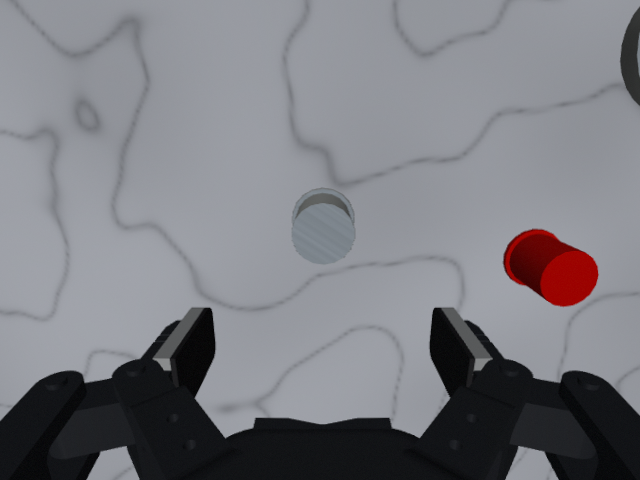

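Request:
jog_arm(motion=[[0, 0, -0.055, 0, 0, 0, 0.085], [0, 0, -0.055, 0, 0, 0, 0.085], [0, 0, -0.05, 0, 0, 0, 0.085], [0, 0, -0.011, 0, 0, 0, 0.085], [0, 0, 0, 0, 0, 0, 0.085], [0, 0, 0, 0, 0, 0, 0.04], [0, 0, 0, 0, 0, 0, 0.04], [0, 0, 0, 0, 0, 0, 0.04], [0, 0, 0, 0, 0, 0, 0.04], [0, 0, 0, 0, 0, 0, 0.04]])

```text
time_s: 44.48
position: [0.426, -0.3307, 0.0298]
eef_rot: [-0.705, 0.058, -0.058, 0.705]
wrist_force: [-1.6, 2.2, 11.9]
opening: 0.049
```

Request:
jog_arm(motion=[[0, 0, 0.03, 0, 0, 0, 0.04], [0, 0, 0.05, 0, 0, 0, 0.04], [0, 0, 0.05, 0, 0, 0, 0.04], [0, 0.02, 0.04, 0, 0, 0, 0.04], [0, 0.055, 0, 0, 0, 0, 0.04], [0.005, 0.055, 0, -0.8, -4.94, 0, 0.04], [0.01, 0.055, 0, -0.8, -4.94, 0, 0.04], [0.01, 0.055, 0, -0.8, -4.94, 0, 0.04], [0.01, 0.055, 0, -0.8, -4.94, 0, 0.04], [0.015, 0.055, 0, -0.8, -4.94, 0, 0.04], [0.026, 0.035, -0.02, 0, 0, 0, 0.04], [0, 0, -0.025, 0, 0, 0, 0.04], [0, 0, 0, 0, 0, 0, 0.04], [0, 0, 0, 0, 0, 0, 0.04]])

```text
time_s: 46.22
position: [0.5015, 0.0545, 0.1542]
eef_rot: [0.699, 0.096, 0.21, -0.677]
wrist_force: [0.3, -0.4, -0.0]
opening: 0.0488
```

```bash
python3 plan.py 0 w24
```

```text
t 46.225 p [0.5015 0.0545 0.1542] q [ 0.1255 -0.5171  2.1513 -0.1336  1.0893  0.3269] F [ 0.3003 -0.4126 -0.0183] op 0.0488
jaw x [ 0.8937 -0.1491  0.4232] yaw -9.474775548826862 appr [ 0.418  -0.0662 -0.906 ]
base y -0.030116739576706752 centre x,z 5.2085390052525327e-05 0.0001735316909616813 r 0.02554360218346119 13787 spread 0.0005444609811287898
plane slopes [ 0.0014  0.0018 -0.0301]
seat [0.4902 0.0563 0.1787] tip [0.5385 0.0483 0.074 ] along 0.11562301324785672 lateral [-0.     -0.0004  0.    ] appr [ 0.418  -0.0662 -0.906 ]
```

View pics/w24.png

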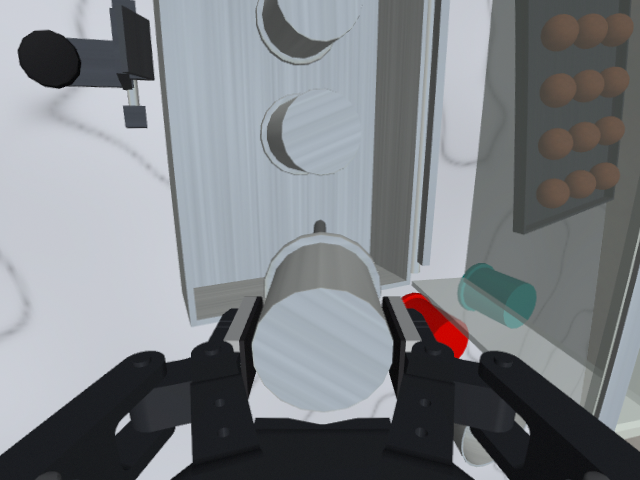

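Request:
jog_arm(motion=[[0.0042, -0.0007, -0.0091, 0, 0, 0, 0.04], [0.0042, -0.0007, -0.0091, 0, 0, 0, 0.04], [0.0042, -0.0007, -0.0091, 0, 0, 0, 0.04], [0.0042, -0.0007, -0.0091, 0, 0, 0, 0.04], [0.0042, -0.0007, -0.0091, 0, 0, 0, 0.04], [0.0042, -0.0007, -0.0091, 0, 0, 0, 0.04], [0.0042, -0.0007, -0.0091, 0, 0, 0, 0.04], [0.0042, -0.0007, -0.0091, 0, 0, 0, 0.04], [0.0042, -0.0007, -0.0091, 0, 0, 0, 0.04], [0.0042, -0.0007, -0.0091, 0, 0, 0, 0.04], [0.0025, -0.0003, -0.0054, 0, 0, 0, 0.04], [0.0008, -0.0001, -0.0018, 0, 0, 0, 0.04], [0.0008, -0.0001, -0.0018, 0, 0, 0, 0.04], [0.0008, -0.0001, -0.0018, 0, 0, 0, 0.04], [0, 0, 0, 0, 0, 0, 0.04]])

```text
time_s: 48.15
position: [0.5482, 0.0473, 0.0509]
eef_rot: [0.7, 0.096, 0.209, -0.677]
wrist_force: [0.4, 0.3, -0.0]
opening: 0.0489
```

```bash
python3 plan.py 0 w25
```

```text
t 48.15 p [0.5482 0.0473 0.0509] q [ 0.0953 -0.2996  2.1744 -0.1409  0.8483  0.3298] F [ 0.3523  0.3118 -0.0183] op 0.0489
jaw x [ 0.8944 -0.1484  0.422 ] yaw -9.417848166349414 appr [ 0.4168 -0.066  -0.9066]
base y -0.030204536432323986 centre x,z -0.00029990985058248043 0.00027290667640045285 r 0.02546776831150055 13785 spread 0.0005413403625973747
plane slopes [ 0.0004  0.0012 -0.0302]
seat [0.5368 0.0491 0.0755] tip [0.5385 0.0483 0.074 ] along 0.0021230534338147235 lateral [ 0.0008 -0.0007  0.0004] appr [ 0.4168 -0.066  -0.9066]
```

Request:
jog_arm(motion=[[0.0006, -0.0001, -0.0014, 0, 0, 0, 0.04], [0.0002, 0, -0.0005, 0, 0, 0, 0.04], [0.0002, 0, -0.0005, 0, 0, 0, 0.04], [0, 0, 0, 0, 0, 0, 0.04]])

```text
time_s: 48.7
position: [0.5493, 0.0472, 0.0491]
eef_rot: [0.7, 0.096, 0.209, -0.677]
wrist_force: [-9.5, -0.3, 9.8]
opening: 0.049
```

Request:
jog_arm(motion=[[0, 0, 0, 0, 0, 0, 0.065], [0, 0, 0, 0, 0, 0, 0.065], [0, 0, 0, 0, 0, 0, 0.07], [-0.0042, 0.0007, 0.0091, 0, 0, 0, 0.07], [-0.0042, 0.0007, 0.0091, 0, 0, 0, 0.07], [-0.0084, 0.0013, 0.0181, 0, 0, 0, 0.07], [-0.0168, 0.0027, 0.0362, 0, 0, 0, 0.07], [-0.02, 0.0027, 0.0362, 0, 0, 0, 0.04], [-0.04, 0.03, 0.04, 0, 0, 0, 0], [-0.02, 0.04, 0.04, 0, 0, 0, 0], [0, 0, 0, 0, 0, 0, 0], [0, 0, 0, 0, 0, 0, 0]])

```text
time_s: 50.2
position: [0.4363, 0.1246, 0.236]
eef_rot: [0.7, 0.096, 0.209, -0.677]
wrist_force: [0.3, -0.5, -1.0]
opening: -0.0003
```

```bash
python3 -c "
from h import *
st(); cap('wrist','w26'); cap('scene','s26'); cap('top','t26'); cups('t26')
drawlid('s26',[1.3,1.35,1.4],'c17',(280,150,480,320),3.8)"
```

```text
t 50.2 p [0.4363 0.1246 0.236 ] q [ 0.3536 -0.6546  2.1007 -0.2146  1.3153  0.5308] F [ 0.3277 -0.5339 -1.0264] op -0.0003
jaw x [ 0.8945 -0.1476  0.422 ] yaw -9.367622249678135 appr [ 0.4169 -0.0657 -0.9066]
```

View pics/w26.png

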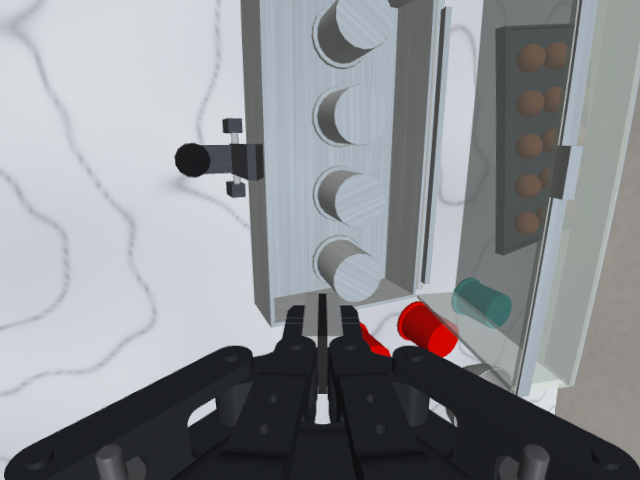

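View pics/c17.png

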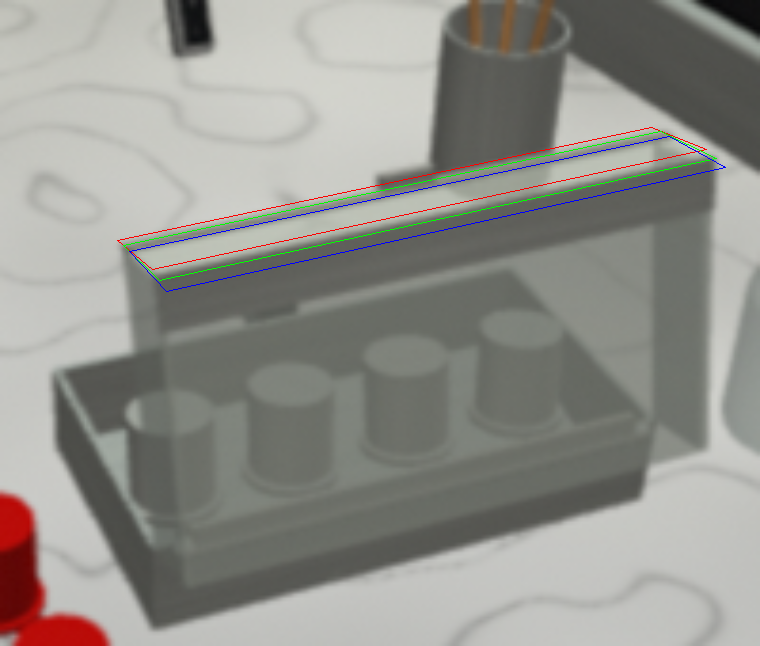

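View pics/t26.png

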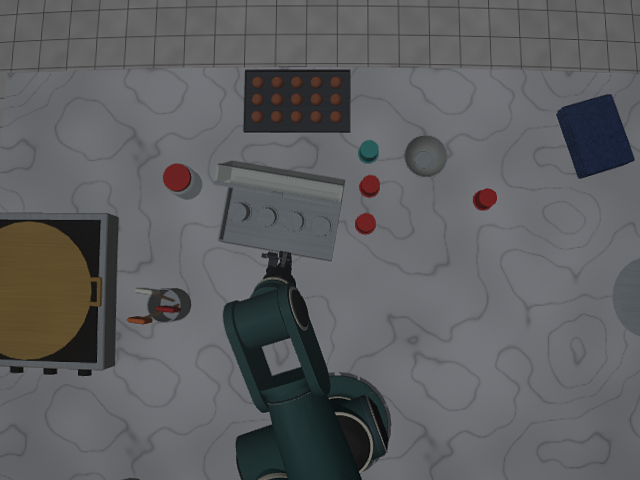

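```bash
python3 -c "
from h import *
hung('w26',(310,0,395,62));hung('w26',(310,82,390,145));hung('w26',(310,165,385,228));hung('w26',(310,232,382,302))"
```

```text
base c [0.5732 0.2667 0.0766] n local -0.14122640240221038 0.03715283206657797 0.9892799251647443 tilt deg 8.397021709509117 N 2119 seat [0.5736 0.2665 0.0736]
base c [0.5604 0.1963 0.0766] n local -0.15333429596069895 -0.025293284341219375 0.9878506179830384 tilt deg 8.940368252327923 N 2304 seat [0.5609 0.1963 0.0736]
base c [0.5495 0.1233 0.0769] n local -0.12799384235664685 0.02287958907039179 0.9915110189618426 tilt deg 7.470903344517031 N 1945 seat [0.5499 0.1231 0.0739]
base c [0.5369 0.05   0.0769] n local -0.12289305604322316 0.007265523585056157 0.9923933237096023 tilt deg 7.071487486025843 N 1618 seat [0.5372 0.0499 0.0739]
```

Request:
jog_arm(motion=[[0, 0, 0.047, 0.8, 4.9, 0, 0], [0, 0, 0.047, 0.8, 4.9, 0, 0], [0.05, 0.002, 0, 0.8, 4.9, 0, 0], [0.05, 0.002, 0, 0.8, 4.9, 0, 0], [0.05, 0.002, 0, 0.8, 4.9, 0, 0], [0.05, 0.002, 0, 0, 0, 0, 0], [0.05, 0.002, 0, 0, 0, 0, 0], [0.017, 0.001, 0, 0, 0, 0, 0], [0, 0, 0, 0, 0, 0, 0], [0, 0, -0.04, 0, 0, 0, 0], [0, 0, 0, 0, 0, 0, 0]])

```text
time_s: 51.72
position: [0.7021, 0.1349, 0.2871]
eef_rot: [-0.704, 0.059, -0.057, 0.705]
wrist_force: [0.2, 0.0, 0.7]
opening: -0.0
```

```bash
python3 -c "
from h import *
s,R=st(); p=s['position']-np.r_[C,0]; print('local',p@EX,p@EY,p[2]); cap('wrist','w27'); cap('scene','s27'); crop('s27',280,40,520,300,2.3,'c18')"
```

```text
t 51.725 p [0.7021 0.1349 0.2871] q [0.1536 0.1962 1.2628 0.0012 1.6849 0.3186] F [0.1516 0.0318 0.7135] op -0.0
jaw x [ 0.9865 -0.164  -0.0026] yaw -9.441614215446588 appr [-0.0025  0.0009 -1.    ]
local 0.14863810698297378 -0.0008643641293884884 0.2870711447001692
```

View pics/c18.png

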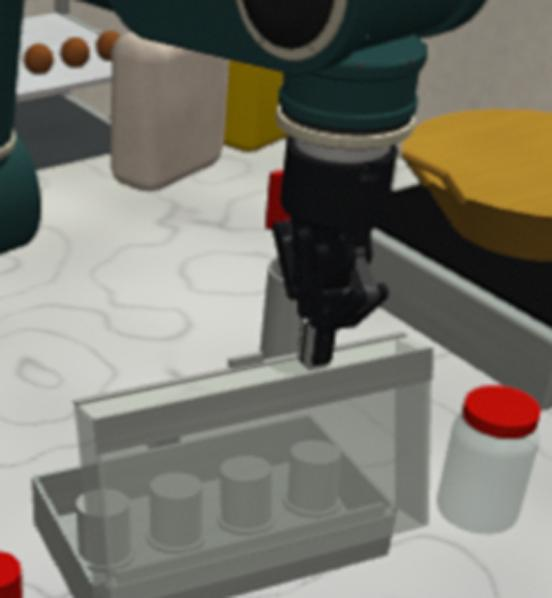

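View pics/w27.png

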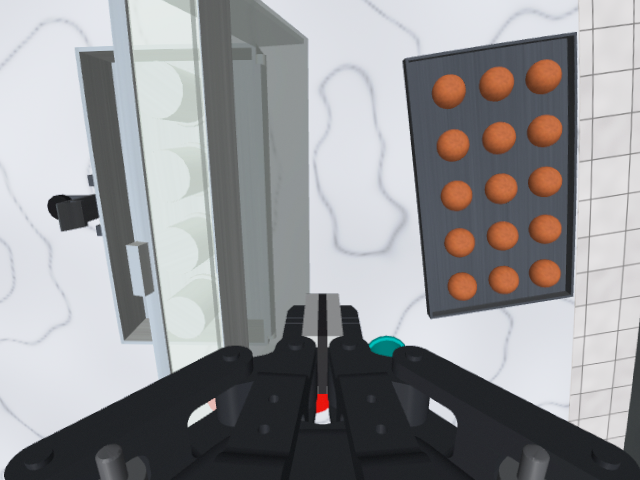

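```bash
python3 -c "
from h import *
def tcp(th,a=.155,r=.009,off=0.0):
    return np.array([.085-a*np.cos(th)+(.05+off)*np.sin(th)+r,.062+a*np.sin(th)+(.05+off)*np.cos(th)])
ths=[1.45,1.33]+list(np.arange(1.29,-.001,-.0430))
prev=np.array([.1486,.2871])
for t in ths:
    q=tcp(t); d=q-prev; prev=q; print(round(t,3),q,'d world',np.round([d[0]*EX[0],d[0]*EX[1],d[1]],4))
"
```

```text
1.45 [0.125  0.2219] d world [-0.0233  0.0038 -0.0652]
1.33 [0.1056 0.2245] d world [-0.0191  0.0031  0.0026]
1.29 [0.0991 0.2248] d world [-0.0064  0.001   0.0003]
1.247 [0.0921 0.2249] d world [-0.0069  0.0011  0.0001]
1.204 [0.0851 0.2246] d world [-0.0069  0.0011 -0.0002]
1.161 [0.0781 0.2241] d world [-0.0069  0.0011 -0.0005]
1.118 [0.0712 0.2233] d world [-0.0069  0.0011 -0.0008]
1.075 [0.0642 0.2221] d world [-0.0068  0.0011 -0.0011]
1.032 [0.0574 0.2207] d world [-0.0068  0.0011 -0.0014]
0.989 [0.0506 0.219 ] d world [-0.0067  0.0011 -0.0017]
0.946 [0.0439 0.217 ] d world [-0.0066  0.0011 -0.002 ]
0.903 [0.0373 0.2147] d world [-0.0065  0.0011 -0.0023]
0.86 [0.0308 0.2121] d world [-0.0064  0.001  -0.0026]
0.817 [0.0244 0.2092] d world [-0.0063  0.001  -0.0029]
0.774 [0.0181 0.2061] d world [-0.0062  0.001  -0.0031]
0.731 [0.012  0.2027] d world [-0.006   0.001  -0.0034]
0.688 [0.006 0.199] d world [-0.0059  0.001  -0.0037]
0.645 [0.0002 0.1951] d world [-0.0057  0.0009 -0.0039]
0.602 [-0.0054  0.191 ] d world [-0.0056  0.0009 -0.0042]
0.559 [-0.0109  0.1866] d world [-0.0054  0.0009 -0.0044]
0.516 [-0.0161  0.182 ] d world [-0.0052  0.0008 -0.0046]
0.473 [-0.0212  0.1771] d world [-0.005   0.0008 -0.0048]
0.43 [-0.026   0.1721] d world [-0.0048  0.0008 -0.0051]
0.387 [-0.0307  0.1668] d world [-0.0046  0.0007 -0.0053]
0.344 [-0.0351  0.1613] d world [-0.0043  0.0007 -0.0055]
0.301 [-0.0392  0.1557] d world [-0.0041  0.0007 -0.0056]
0.258 [-0.0431  0.1499] d world [-0.0039  0.0006 -0.0058]
0.215 [-0.0468  0.1439] d world [-0.0036  0.0006 -0.006 ]
0.172 [-0.0502  0.1378] d world [-0.0033  0.0005 -0.0061]
0.129 [-0.0533  0.1315] d world [-0.0031  0.0005 -0.0063]
0.086 [-0.0561  0.1251] d world [-0.0028  0.0005 -0.0064]
0.043 [-0.0587  0.1186] d world [-0.0025  0.0004 -0.0065]
0.0 [-0.061  0.112] d world [-0.0023  0.0004 -0.0066]
```

Request:
jog_arm(motion=[[0, 0, -0.03, 0, 0, 0, 0], [-0.0115, 0.0019, -0.034, 0, 0, 0, 0], [-0.0115, 0.0019, 0, 0, 0, 0, 0], [-0.008, 0.0013, 0.001, 0, 0, 0, 0], [-0.006, 0.001, 0.001, 0, 0, 0, 0], [-0.005, 0.0008, 0.0006, 0, 0, 0, 0], [-0.005, 0.0008, 0.0003, 0, 0, 0, 0], [-0.0069, 0.0011, 0.0001, 0, 0, 0, 0], [-0.0069, 0.0011, -0.0002, 0, 0, 0, 0], [-0.0069, 0.0011, -0.0005, 0, 0, 0, 0], [0, 0, 0, 0, 0, 0, 0]])

```text
time_s: 53.2
position: [0.6354, 0.1467, 0.2286]
eef_rot: [-0.704, 0.057, -0.059, 0.705]
wrist_force: [-0.7, 1.1, -0.4]
opening: 0.0001
```

```bash
python3 -c "
from h import *
s,R=st(); p=s['position']-np.r_[C,0]; print('local',p@EX,p@EY,p[2]); cap('scene','s28'); drawlid('s28',[1.1,1.2,1.3],'c18',(280,100,500,300),2.8)"
```

```text
t 53.2 p [0.6354 0.1467 0.2286] q [0.1873 0.0654 1.5001 0.0011 1.5732 0.3513] F [-0.7309  1.0716 -0.39  ] op 0.0001
jaw x [ 0.9866 -0.1632  0.0024] yaw -9.392864074813424 appr [ 0.0027  0.0016 -1.    ]
local 0.08091336273891318 0.0001485875568973523 0.22855801896053626
```

View pics/c18.png

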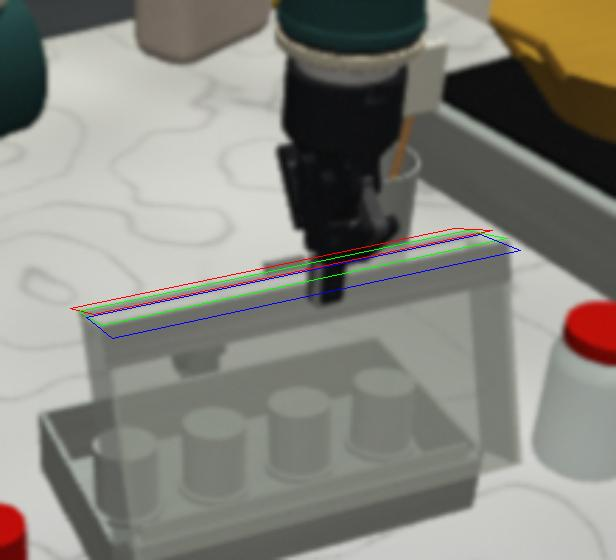

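Request:
jog_arm(motion=[[-0.005, 0.0008, -0.003, 0, 0, 0, 0], [-0.006, 0.001, -0.0022, 0, 0, 0, 0], [-0.0068, 0.0011, -0.0014, 0, 0, 0, 0], [-0.0068, 0.0011, -0.0014, 0, 0, 0, 0], [-0.0067, 0.0011, -0.0017, 0, 0, 0, 0], [-0.0066, 0.0011, -0.002, 0, 0, 0, 0], [-0.0065, 0.0011, -0.0023, 0, 0, 0, 0], [-0.0064, 0.001, -0.0026, 0, 0, 0, 0], [-0.0063, 0.001, -0.0029, 0, 0, 0, 0], [-0.0062, 0.001, -0.0031, 0, 0, 0, 0], [-0.006, 0.001, -0.0034, 0, 0, 0, 0], [-0.0059, 0.001, -0.0037, 0, 0, 0, 0], [-0.0057, 0.0009, -0.0039, 0, 0, 0, 0], [-0.0056, 0.0009, -0.0042, 0, 0, 0, 0]])

```text
time_s: 55.0
position: [0.549, 0.1608, 0.1904]
eef_rot: [-0.704, 0.057, -0.059, 0.705]
wrist_force: [0.6, 1.1, 1.0]
opening: -0.0
```

```bash
python3 -c "
from h import *
s,R=st(); p=s['position']-np.r_[C,0]; print('local',p@EX,p@EY,p[2]); cap('scene','s29'); drawlid('s29',[.5,.6,.7],'c18',(280,100,500,300),2.8)"
```

```text
t 55.0 p [0.549  0.1608 0.1904] q [ 0.2399 -0.0967  1.7219  0.001   1.5134  0.4039] F [0.5721 1.0818 1.0129] op -0.0
jaw x [ 0.9866 -0.1634  0.0024] yaw -9.404332751959966 appr [ 0.0027  0.0017 -1.    ]
local -0.006653737082140518 0.0002486273866452604 0.19043129669312392
```

View pics/c18.png

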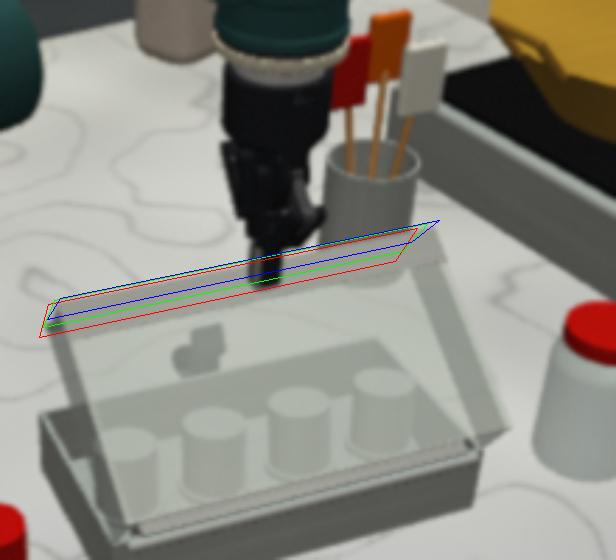

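Request:
jog_arm(motion=[[-0.0054, 0.0009, -0.0044, 0, 0, 0, 0], [-0.0052, 0.0008, -0.0046, 0, 0, 0, 0], [-0.005, 0.0008, -0.0048, 0, 0, 0, 0], [-0.0048, 0.0008, -0.0051, 0, 0, 0, 0], [-0.0046, 0.0007, -0.0053, 0, 0, 0, 0], [-0.0043, 0.0007, -0.0055, 0, 0, 0, 0], [-0.0041, 0.0007, -0.0056, 0, 0, 0, 0], [-0.0039, 0.0006, -0.0058, 0, 0, 0, 0], [-0.0036, 0.0006, -0.006, 0, 0, 0, 0], [-0.0033, 0.0005, -0.0061, 0, 0, 0, 0], [-0.0031, 0.0005, -0.0063, 0, 0, 0, 0], [-0.0014, 0.0002, -0.0032, 0, 0, 0, 0], [0, 0, 0, 0, 0, 0, 0]])

```text
time_s: 56.68
position: [0.5005, 0.1685, 0.1279]
eef_rot: [-0.704, 0.057, -0.059, 0.705]
wrist_force: [0.2, 1.5, 1.9]
opening: 0.0
```

```bash
python3 -c "
from h import *
s,R=st(); p=s['position']-np.r_[C,0]; print('local',p@EX,p@EY,p[2]); cap('scene','s30'); drawlid('s30',[.05,.1,.2],'c18',(280,100,500,300),2.8)"
```

```text
t 56.675 p [0.5005 0.1685 0.1279] q [ 0.276  -0.1624  1.884   0.0008  1.4172  0.44  ] F [0.1576 1.474  1.8768] op 0.0
jaw x [ 0.9866 -0.1634  0.0023] yaw -9.403277634730214 appr [ 0.0025  0.0015 -1.    ]
local -0.05569088395045402 0.0001232530008531322 0.12789844242741089
```

View pics/c18.png

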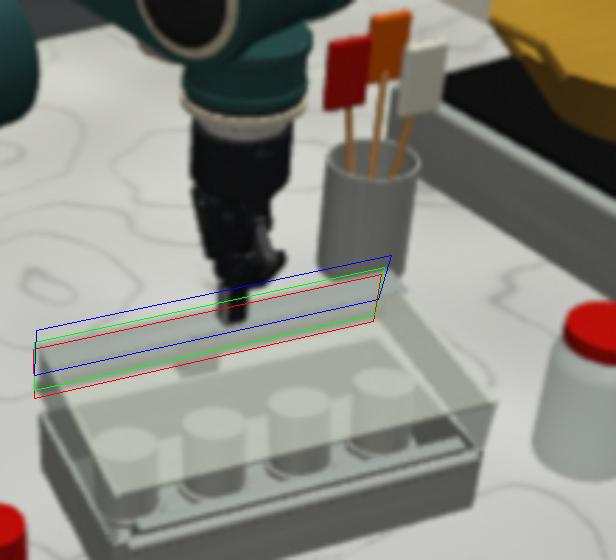

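Request:
jog_arm(motion=[[-0.0008, 0.0001, -0.002, 0, 0, 0, 0], [-0.0008, 0.0001, -0.002, 0, 0, 0, 0], [-0.0007, 0.0001, -0.002, 0, 0, 0, 0], [-0.0007, 0.0001, -0.002, 0, 0, 0, 0], [-0.0006, 0.0001, -0.002, 0, 0, 0, 0], [-0.0006, 0.0001, -0.002, 0, 0, 0, 0], [0, 0, 0, 0, 0, 0, 0]])

```text
time_s: 57.6
position: [0.4962, 0.1693, 0.116]
eef_rot: [-0.704, 0.057, -0.059, 0.705]
wrist_force: [-2.1, 2.0, 3.9]
opening: -0.0001
```

Request:
jog_arm(motion=[[-0.0003, 0, -0.001, 0, 0, 0, 0], [-0.0003, 0, -0.001, 0, 0, 0, 0], [-0.0003, 0, -0.001, 0, 0, 0, 0], [0, 0, 0, 0, 0, 0, 0]])

```text
time_s: 58.1
position: [0.4954, 0.1691, 0.1129]
eef_rot: [-0.704, 0.057, -0.059, 0.705]
wrist_force: [-1.6, 0.8, 3.1]
opening: -0.0002
```

Request:
jog_arm(motion=[[-0.0002, 0, -0.001, 0, 0, 0, 0], [-0.0002, 0, -0.001, 0, 0, 0, 0], [0, 0, 0, 0, 0, 0, 0]])

```text
time_s: 58.48
position: [0.495, 0.1691, 0.1109]
eef_rot: [-0.704, 0.057, -0.059, 0.705]
wrist_force: [-3.3, 2.1, 4.3]
opening: -0.0002
```

```bash
python3 -c "
from h import *
s,R=st(); cap('scene','s31'); drawlid('s31',[.0,.02,.04],'c18',(280,140,480,300),3.5)"
```

```text
t 58.475 p [0.495  0.1691 0.1109] q [ 0.28   -0.162   1.9121  0.0009  1.3888  0.4439] F [-3.2542  2.1306  4.262 ] op -0.0002
jaw x [ 0.9866 -0.1634  0.0021] yaw -9.402835967076287 appr [ 0.0023  0.0016 -1.    ]
```

View pics/c18.png

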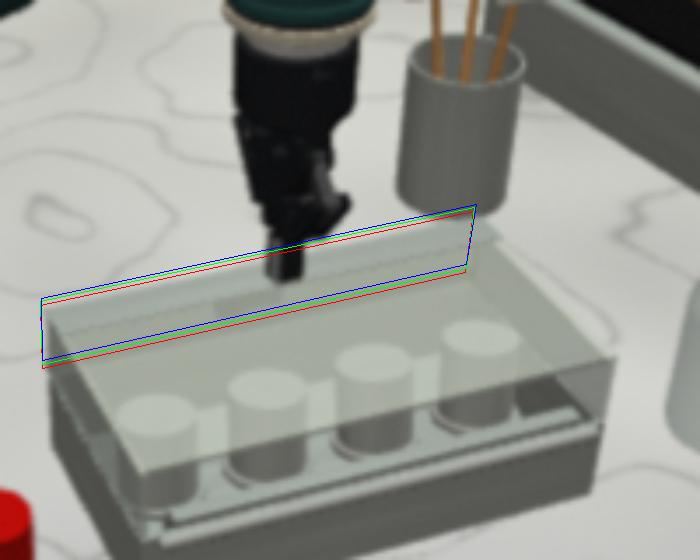

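Request:
jog_arm(motion=[[-0.0002, 0, -0.001, 0, 0, 0, 0], [-0.0002, 0, -0.001, 0, 0, 0, 0], [0, 0, 0, 0, 0, 0, 0]])

```text
time_s: 58.9
position: [0.495, 0.1691, 0.1101]
eef_rot: [-0.704, 0.057, -0.059, 0.705]
wrist_force: [-6.8, -0.5, 14.4]
opening: -0.0001
```

Request:
jog_arm(motion=[[0, 0, -0.001, 0, 0, 0, 0], [0, 0, 0, 0, 0, 0, 0]])

```text
time_s: 59.15
position: [0.4951, 0.1692, 0.11]
eef_rot: [-0.704, 0.057, -0.059, 0.705]
wrist_force: [-10.9, -1.2, 24.1]
opening: -0.0003
```

Request:
jog_arm(motion=[[0, 0, 0.002, 0, 0, 0, 0], [0, 0, 0.003, 0, 0, 0, 0], [0, 0, 0.003, 0, 0, 0, 0], [0, 0, 0.005, 0, 0, 0, 0], [0, 0, 0, 0, 0, 0, 0], [0, 0, 0, 0, 0, 0, 0]])

```text
time_s: 59.9
position: [0.4946, 0.1691, 0.1208]
eef_rot: [-0.704, 0.057, -0.059, 0.705]
wrist_force: [0.6, 0.4, 0.4]
opening: 0.0001
```

```bash
python3 -c "
from h import *
s,R=st(); cap('scene','s32'); crop('s32',280,140,480,300,3.5,'c18'); crop('scene0',280,140,480,300,3.5,'c19')
a=load('s32')['image'][190:320,280:470].astype(int);b=load('scene0')['image'][190:320,280:470].astype(int)
"
```

```text
t 59.9 p [0.4946 0.1691 0.1208] q [ 0.2801 -0.17    1.9025  0.0008  1.4064  0.4442] F [0.5522 0.3704 0.4193] op 0.0001
jaw x [ 0.9866 -0.1634  0.0021] yaw -9.406127257322458 appr [ 0.0024  0.0015 -1.    ]
```

View pics/c18.png

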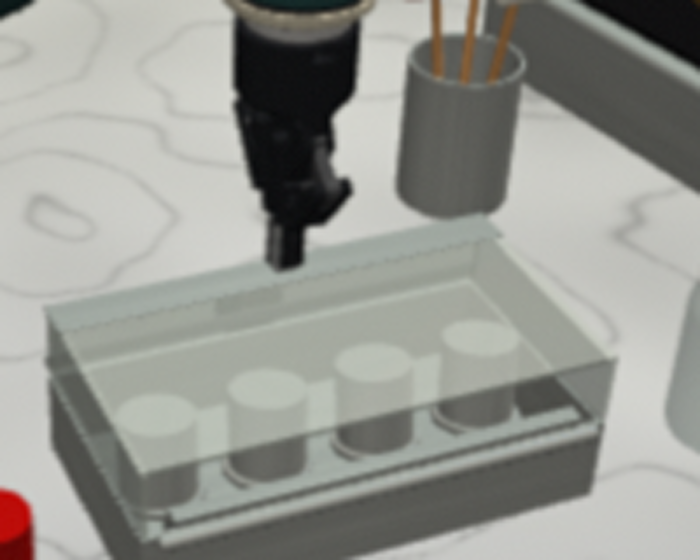

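View pics/c19.png

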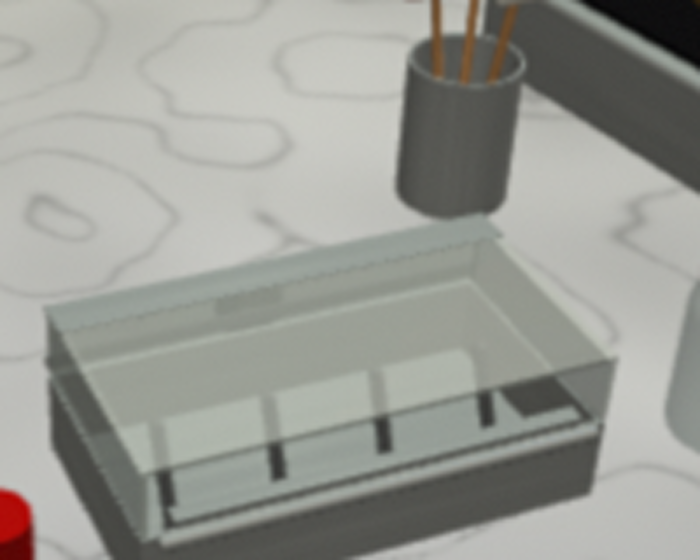

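The lid matches the starting closed picture exactly: corners at (48,310), (500,237) and (615,358) in both crops. The finger is 10 mm clear, so the lid is latched. I'll retreat and check once more.

Request:
jog_arm(motion=[[-0.01, 0, 0.05, 0, 0, 0, 0], [-0.02, 0, 0.06, 0, 0, 0, 0], [-0.02, 0, 0.06, 0, 0, 0, 0], [-0.02, -0.02, 0.05, 0, 0, 0, 0], [0, -0.06, 0, 0, 0, 0, 0], [0, -0.06, 0, 0, 0, 0, 0], [0, -0.06, 0, 0, 0, 0, 0], [0, 0, 0, 0, 0, 0, 0], [0, 0, 0, 0, 0, 0, 0]])

```text
time_s: 61.08
position: [0.4252, -0.0309, 0.3394]
eef_rot: [-0.704, 0.057, -0.059, 0.705]
wrist_force: [-0.4, 1.0, 1.1]
opening: 0.0004
```

```bash
python3 -c "
from h import *
s,R=st(); cap('scene','s33'); cap('top','t33')
a=load('s33')['image'].astype(int);b=load('scene0')['image'].astype(int)
Q=cloud(load('t33')); m=(Q[...,2]>.1)&(Q[...,2]<.122)&(Q[...,0]>.4)&(Q[...,0]<.75)&(Q[...,1]>-.05)&(Q[...,1]<.35)
P=Q[m]; A=np.c_[(P[:,:2]-C)@EX[:2],np.ones(len(P))]; print('lid slope,z',np.linalg.lstsq(A,P[:,2],rcond=None)[0],len(P)); cups('t33')
Q=cloud(load('top0')); m=(Q[...,2]>.1)&(Q[...,2]<.122)&(Q[...,0]>.4)&(Q[...,0]<.75)&(Q[...,1]>-.05)&(Q[...,1]<.35)
P=Q[m]; A=np.c_[(P[:,:2]-C)@EX[:2],np.ones(len(P))]; print('start slope,z',np.linalg.lstsq(A,P[:,2],rcond=None)[0])"
```

```text
t 61.075 p [ 0.4252 -0.0309  0.3394] q [-0.1338 -0.4408  1.7597  0.0022  1.8205  0.0318] F [-0.3921  1.0378  1.0735] op 0.0004
jaw x [ 0.9864 -0.1643  0.0021] yaw -9.455218513834279 appr [ 0.0024  0.0018 -1.    ]
lid slope,z [-0.0124  0.1124] 7183
start slope,z [-0.0119  0.1124]
```

View pics/s33.png

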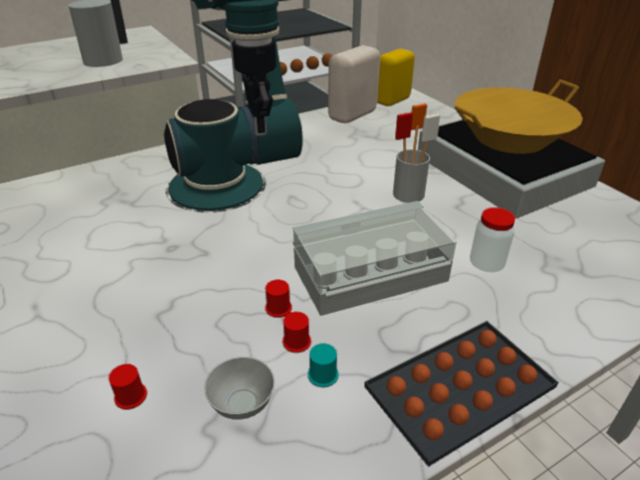

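The scene shows the lid shut at (375,250) over four cups. The red and turquoise cups, bowl, jar and utensil pot are where they started.

```bash
python3 -c "
from plant import bot
print(bot.sign_off())"
```

```text
the job is handed in; nothing more can be done
None
```

I pressed the release and the lid popped up. I steadied it with the closed fingers until it stood still at about 1.33 rad, and hung all four grey cups on pegs 3, 2, 1 and 0, in that order. I then closed the lid and handed the job in at about 61 s; no verdict is reported.

- **Cups:** After the last one was hung, the depth images put each inner base about 74 mm above the counter and within about 2 mm of its peg tip sideways. One reading for peg 3's cup was about 4 mm off, near the edge of the picture; an earlier reading had it under 2 mm.
- **Cup tilt:** The hung cups stand 7–9° from upright rather than the pegs' 25°, because they are loose on the pegs.
- **Lid:** After I withdrew, it lies exactly as in the starting picture (height 0.1124 m, slope -0.0124 against -0.0119 at the start), so I take it as latched. I did not pull on it to test.
- **Forces:** The highest readings, about 36 N seating the first cup and 27 N at the end of closing the lid, were on the fingers.
- **Everything else:** The final picture shows the bowl, jar, utensil pot and the red and turquoise cups where they started. No cup was knocked aside and no grip slipped that I could see.

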